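Turn a stuck chocolate out of its flip-over mould on to a serving tray

TASK

Stand the small serving tray flat on the rubber mat of the moulding stand, centred on the mat, while the mould still faces up. Swing the mould right over by its wooden handle, letting it down softly so that the chocolate is still stuck inside, then lift the handle a little and let the mould fall back on its stop, again and again, until the chocolate drops out and stands on the tray. Finally swing the empty mould all the way back, without ever touching the chocolate with the gripper and leaving everything else on the counter where it is.

Things in the scene. Friction and masses are not known exactly. Their poses are not given: they have to be found in the camera images.
- stand: Steel stand fixed to the counter. Origin on the counter under the hinge; z up; its x runs along the hinge (roughly away from the robot), its +y to the side where the mould starts, -y to the rubber mat. Foot plate 160 mm along x, 60 mm along y, 10 mm thick; two posts 85 mm high at x = +-67 mm; stop blocks 61 mm high at x = +-50 mm, y = +-16 to 30 mm.
- mould (a joint): Mould angle (rad): 0 = on its +y stop, mouth up (the start); grows as the handle goes up and over; 3.14 = on the other stop, mouth down above the mat. The moving part weighs 360 g, swings freely, takes about 2 N at the handle and falls to whichever side it leans; let go 0.3 rad above a stop, it meets it at 4 to 5 rad/s.
- mould_hinge (a point): Middle of the hinge axis, 65 mm above the counter; the axis lies along the stand's x.
- mould_handle (a point): Middle of the handle: round dark wooden bar 14 mm in diameter, 88 mm long, parallel to the hinge, 177 mm from it, so 65 mm above the counter at either stop. 8 mm dark steel rods join its ends (x = +-50 mm) to the hinge; between them 38 mm are free from bar to cup. The bar can turn between the fingers of a gripper that keeps pointing down. This frame turns with the mould.
- mould_floor (a point): Centre of the inside floor of the mould cup; its z points out of the mouth. Plain aluminium cup, 63 mm across at the mouth, 41 mm high, 37 mm deep inside, centred 100 mm from the hinge; its mouth is 77 mm above the counter at the start and 53 mm above it upside down.
- drop_place (a point): Centre of the flat black rubber mat (116 by 112 mm, under 1 mm thick) on the counter, z = 0, straight under the cup when the mould is upside down, 100 mm from the hinge on the stand's -y side.
- chocolate: Solid dark chocolate, stepped round cone 38 mm high, 40 mm across the narrow end, 53 mm across the flat wide face, 70 to 100 g. Origin at the narrow end's centre, z towards the wide face: z up in the mould, z down once turned out. It sticks even upside down; each knock of the mould on its stop shifts it some mm; after about 7 mm it drops out (1 to 5 falls from about 0.3 rad).
- tray: Square steel serving tray, 100 by 100 mm, rim 15 mm high, 4 mm walls and floor, 200 g. Origin at the centre of its underside, z up. At its -x side an upright dark wooden tab to hold it by: 10 mm thick along x, 44 mm wide along y, from the counter to 46 mm high, centred 70 mm from the origin. It starts to the left or right of the stand, tab towards the robot.
- jar: Bystander: amber glass jar, 68 mm across, 95 mm high; it stands on the side where the tray is not. Origin under its centre.
- saucer: Bystander: white saucer, 110 mm across, 16 mm high. Origin under its centre.
- espresso_cup: Bystander: white espresso cup, 62 mm across, 55 mm high, standing on the saucer. Origin under its centre.
- milk_jug: Bystander: steel milk jug with a handle, 80 mm across, 85 mm high. Origin under its centre.
- sugar_bowl: Bystander: white bowl, 90 mm across, 45 mm high. Origin under its centre.
- spoon: Bystander: spoon lying on the counter, beyond the right-hand place of tray or jar.
- small_tin: Bystander: small aluminium tin, 44 mm across, 45 mm high, between robot and stand. Origin under its centre.
Mind the look-alikes: they are no part of the job. Leave any blue look-alike of the tray alone. What is shaped like the chocolate but blue is not meant.

How it is judged:
By the outcome, as a careful person would: the job done as asked, in the order asked, and still so for the second after the job is handed in, with the robot touching nothing.
It also fails if it takes over 72 s, if anything falls off the work surface, if the arm or the gripper's body presses on something with over 40 N, if the wrist force passes 120 N, or if a joint passes its speed limit or range.

ROBOT

A 7-joint arm with a two-finger parallel gripper is mounted at the origin on the work surface. World frame = base frame: x ahead of the robot, y to its left, z up, the work surface at z = 0. Lengths are in mm, angles in rad, forces in N, time in s.
With the tool pointing down it reaches from about 400 to 875 mm from the base axis. Payload 4.4 kg.
Tool frame: the origin (TCP) lies midway between the tips of the shut fingers; the grasp point (between the pads) lies 19 mm behind it; z points along the fingers, y is the line along which they close (so a half turn about z gives the same grasp; the last joint's range is limited). The gripper opens to 85 mm and grips with 20 to 120 N. Pads are 22 mm wide; open, the fingers measure 114 mm over their backs; the gripper's body (76 mm by 85 mm) begins 54 mm behind the grasp point. The pads swing forward as they close: fully open they stand 13 mm farther back than shut.
Start: joints at [1.165, 0.628, 0.038, 1.517, -0.027, 0.996, -0.02], TCP at [216.673, -612.838, 199.713] pointing down, gripper open.
Joint ranges: [-3.06, 3.06], [-0.37, 2.12], [-1.25, 1.32], [0.18, 2.47], [-1.1, 4.24], [0.23, 1.98], [-2.94, 2.94]. Speed limits (rad/s): [2.57, 2.57, 3.14, 3.14, 3.14, 3.14, 3.14].

INTERFACE

Orientations are given as [roll, pitch, yaw] about the fixed x, y, z axes, in that order (R = Rz(yaw) Ry(pitch) Rx(roll)).
In Python, from cell import read_state, get_image, finish_job gives the robot as it stands.
- The arm moves only by the tool send_rows, never from a script. Its argument "series" is a list of rows, each an object of numbers: "ax", "ay", "az": the turn, a rotation vector about the tool's x, y, z in rad; "dx", "dy", "dz": the shift along the tool's x, y, z in cm; "hand": the closure, from 0 (fully open) to 1 (shut). In form: [{"ax": .., "ay": .., "az": .., "dx": .., "dy": .., "dz": .., "hand": ..}, ...]. A call has 1 to 10 rows; each row is the pose to reach, as a shift and turn from the pose commanded when the call began, along the tool's axes at that moment; what a row does not reach only later rows make up. A row lasts 1/10 s, in which the tool goes at most 50 mm and 8.59 degrees, less where a joint would pass 70% of its speed; a pose out of reach is approached as far as the arm can. A call with a gripper value outside its range is refused whole. The fingers move at their own pace and stop on an object; the grip force is fixed at half the most. Time passes only in rows, so rows that repeat a pose let the fingers close. It gives the time, the measured TCP pose, the force, the opening and the grip force at its end, in the units of the state.
- read_state(): the state, without advancing time (a new reading comes with each control period).
- get_image(name): name is "scene" or "side" or "wrist"; returns a dict with "pixels" (384x512x3 uint8, red, green, blue), "mtx" (3x3 intrinsics, pixels), "R" (3x3) and "t" (3): a world point X has camera coordinates R X + t. Camera axes: x right, y down, z forward; pixel columns grow to the right and rows downward; lengths in mm; the calibration is good to about 2 mm. A picture is of the moment at which its call begins. There is no depth.
- finish_job(): hands the job in; it is judged then, once.
The state is a dict: "clock": time; "qpos": joint angles; "qd": joint speeds; "tau": joint torques, N m; "eef_pos": TCP position; "tool_rot": TCP orientation; "force": force on the tool from outside, world axes, zero at the start; "torque": the same for the moment, N m; "width": finger opening in mm; "gripper_force": force on a finger pad.
Only numpy, scipy, OpenCV 4.12 (cv2) and the standard library are available. Lean on these libraries where they do the work, as an engineer would, in place of code of your own. Each camera call takes 0.05 s, during which the arm holds its last target. There are 200 camera calls.

## Working session

There is one attempt and no reset: what is moved stays moved. The work goes in short steps, Python scripts to look and compute and a tool call to move; the robot and the scene stay as the last step left them, time stands still between calls to the robot, and variables do not carry over. Pictures are saved under pics/ and viewed, at most 10 in all, crops included, and the job is handed in when it is done.

Besides the shell and the picture viewer there is one more tool, called after "Request:" as name(argument=value, ...) on one line, values as JSON. send_rows: Moves the arm, as the interface text tells. Its arguments: {"type":"object","properties":{"series":{"type":"array","items":{"type":"object","properties":{"ax":{"type":"number"},"ay":{"type":"number"},"az":{"type":"number"},"dx":{"type":"number"},"dy":{"type":"number"},"dz":{"type":"number"},"hand":{"type":"number"}}}}},"required":["series"]}

```bash
mkdir -p pics; python3 - <<'E'
from cell import *
import cv2,numpy as np,pickle
d={}
for n in("scene","side"):
    g=get_image(n);d[n]=g;cv2.imwrite(f"pics/{n}0.png",g["pixels"][:,:,::-1])
    print(n,g["mtx"].round(1).tolist(),g["R"].round(3).tolist(),g["t"].round(0))
pickle.dump(d,open("d0.pkl","wb"))
s=read_state();print(s)
E
```

```text
scene [[398.8, 0.0, 255.1], [0.0, 398.8, 190.8], [0.0, 0.0, 1.0]] [[0.072, 0.997, 0.014], [0.688, -0.04, -0.724], [-0.722, 0.062, -0.69]] [ -88. -325. 1884.]
side [[403.6, 0.0, 251.5], [0.0, 403.6, 189.6], [0.0, 0.0, 1.0]] [[-0.788, -0.615, -0.016], [-0.463, 0.61, -0.643], [0.405, -0.499, -0.766]] [464. 312. 981.]
{'clock': 0.1, 'qpos': array([ 1.16519077,  0.62922411,  0.03845753,  1.51825885, -0.02700066,
        0.99631186, -0.02001643]), 'qd': array([-0.00137926, -0.00078054, -0.00113618, -0.0029429 ,  0.00176509,
        0.00076226,  0.00099772]), 'tau': array([ 3.02230801e-03, -5.64531362e+01,  1.23025585e+00, -1.93970954e+01,
        1.12095513e-02,  5.52463287e-03,  3.93177356e-05]), 'eef_pos': array([ 216.4659561 , -612.25048925,  198.90339028]), 'tool_rot': array([-3.13990889e+00,  2.22349065e-05,  3.39778655e-01]), 'force': array([-0.76130746,  0.17583505,  0.12175834]), 'torque': array([ 0.03871452, -0.01116497, -0.02014043]), 'gripper_force': 0.0, 'width': 85.465578914015}
```

View pics/scene0.png

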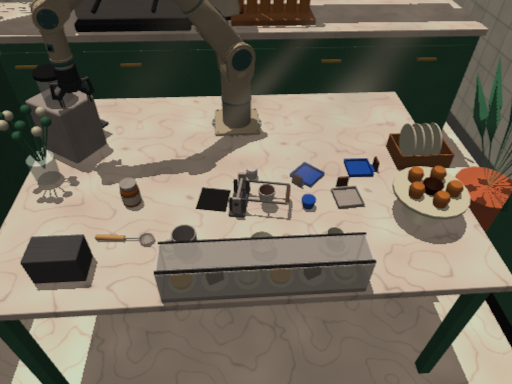

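View pics/side0.png

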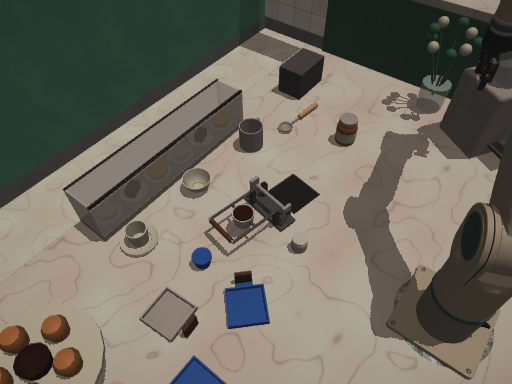

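Scene: grey tray at (348,197) with its tab at (343,182), stand at (245,195) and mat at (213,199). Blue trays are at (308,174) and (358,167), the blue cone at (308,201). I'll make enlarged crops to measure from.

```bash
cat > h.py <<'E'
import cv2,numpy as np
def ray(g,p):
    d=np.linalg.inv(g["mtx"])@[p[0],p[1],1.];return -g["R"].T@g["t"],g["R"].T@d
def onz(g,p,z):
    o,d=ray(g,p);return o+d*(z-o[2])/d[2]
def proj(g,X):
    c=g["R"]@np.asarray(X,float)+g["t"];return (g["mtx"]@c)[:2]/c[2]
def tri(gs,ps):
    A=np.zeros((3,3));b=np.zeros(3)
    for g,p in zip(gs,ps):
        o,d=ray(g,p);d/=np.linalg.norm(d);M=np.eye(3)-np.outer(d,d);A+=M;b+=M@o
    return np.linalg.solve(A,b)
E
python3 - <<'E'
import pickle,cv2,numpy as np
d=pickle.load(open("d0.pkl","rb"))
a=d["scene"]["pixels"][150:225,185:385,::-1];b=d["side"]["pixels"][165:345,130:330,::-1]
A=cv2.resize(a,None,fx=4,fy=4,interpolation=cv2.INTER_CUBIC);B=cv2.resize(b,None,fx=3.3333,fy=3.3333,interpolation=cv2.INTER_CUBIC)
cv2.imwrite("pics/a.png",A);cv2.imwrite("pics/b.png",B)
E
```

```text
(no output)
```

View pics/a.png

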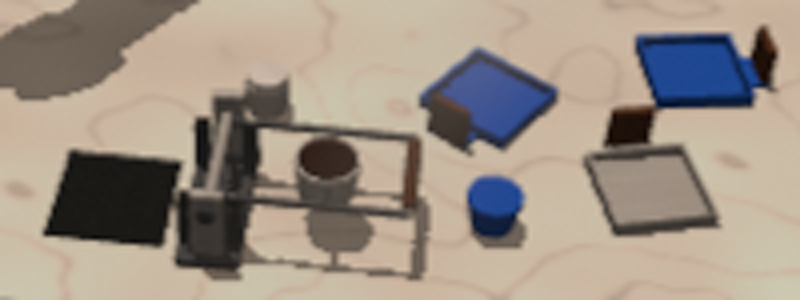

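View pics/b.png

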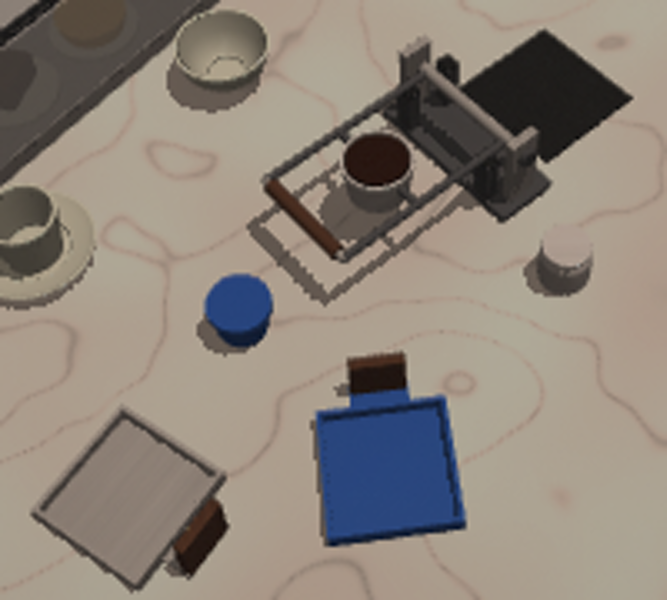

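Side crop: tray rim corners at (122,409), (225,477), (138,588) and (35,513), handle ends at (268,184) and (341,255). Mat corners at (545,30) and (632,98) there, and all four are visible in the scene crop.

```bash
python3 - <<'E'
import pickle
from h import *
d=pickle.load(open("d0.pkl","rb"));S,T=d["scene"],d["side"]
fs=lambda p:((p[0]+.5)/4-.5+185,(p[1]+.5)/4-.5+150)
ft=lambda p:((p[0]+.5)/3.3333-.5+130,(p[1]+.5)/3.3333-.5+165)
def quad(n,P):
    P=np.array(P);print(n,P.round(0)[:,:2].tolist(),"c",P.mean(0).round(1),"sides",np.linalg.norm(P-np.roll(P,1,0),axis=1).round(0), "edge ang",[round(float(np.arctan2(*(P[(i+1)%4]-P[i])[[1,0]])),3) for i in range(4)])
quad("tray scene",[onz(S,fs(p),15) for p in[(584,155),(684,146),(718,222),(615,233)]])
quad("tray side",[onz(T,ft(p),15) for p in[(225,477),(138,588),(35,513),(122,409)]])
quad("mat scene",[onz(S,fs(p),0) for p in[(70,150),(181,158),(163,245),(45,235)]])
print("mat side",[onz(T,ft(p),0).round(0) for p in[(545,30),(632,98)]])
h=[tri((S,T),(fs(a),ft(b))) for a,b in[((411,138),(341,253)),((411,211),(268,184))]];print("handle",np.round(h,1))
h2=[onz(T,ft(p),65) for p in[(341,253),(268,184)]];print("handle side z65",np.round(h2,1),np.mean(h2,0))
print("tab top scene z46",[onz(S,fs(p),46).round(0) for p in[(612,109),(653,107)]],"side",[onz(T,ft(p),46).round(0) for p in[(208,501),(227,515)]])
# posts: top centre z85, cup rim centre z77, bolts
print("posts z85",[onz(T,ft(p),85).round(0) for p in[(415,45),(526,137)]])
print("cup z77 scene",onz(S,fs((327,159)),77).round(0),"side",onz(T,ft((377,160)),77).round(0))
print("tin",onz(T,ft((566,243)),45).round(0), "bluecone top",onz(T,ft((240,302)),38).round(0))
E
```

```text
tray scene [[494.0, 345.0], [487.0, 445.0], [590.0, 450.0], [599.0, 351.0]] c [542.5 397.6  15. ] sides [105. 100. 104.  99.] edge ang [1.641, 0.05, -1.487, -3.079]
tray side [[485.0, 350.0], [478.0, 447.0], [576.0, 454.0], [585.0, 358.0]] c [530.9 402.   15. ] sides [100.  97.  98.  97.] edge ang [1.647, 0.076, -1.477, -3.061]
mat scene [[442.0, -151.0], [460.0, -43.0], [575.0, -63.0], [556.0, -171.0]] c [ 508.2 -106.9    0. ] sides [116. 109. 117. 110.] edge ang [1.409, -0.168, -1.746, 2.966]
mat side [array([ 555., -173.,    0.]), array([ 444., -151.,    0.])]
handle [[517.6 170.8  67.7]
 [609.1 157.1  65.9]]
handle side z65 [[519.2 170.8  65. ]
 [609.4 155.9  65. ]] [564.29971151 163.355854    65.        ]
tab top scene z46 [array([464., 374.,  46.]), array([463., 414.,  46.])] side [array([470., 378.,  46.]), array([453., 377.,  46.])]
posts z85 [array([596., -23.,  85.]), array([461.,   2.,  85.])]
cup z77 scene [550.  88.  77.] side [548.  89.  77.]
tin [390.  44.  45.] bluecone top [566. 242.  38.]
```

Request:
send_rows(series=[{"dx": 3.8,"dy": -2.9,"dz": -0.6,"az": -0.14,"hand": 0.5},{"dx": 7.6,"dy": -5.8,"dz": -1.2,"az": -0.28,"hand": 0.5},{"dx": 11.4,"dy": -8.7,"dz": -1.8,"az": -0.42,"hand": 0.5},{"dx": 15.2,"dy": -11.6,"dz": -2.4,"az": -0.56,"hand": 0.5},{"dx": 19,"dy": -14.5,"dz": -3,"az": -0.7,"hand": 0.5},{"dx": 22.8,"dy": -17.4,"dz": -3.6,"az": -0.84,"hand": 0.5},{"dx": 26.6,"dy": -20.3,"dz": -4.2,"az": -0.98,"hand": 0.5},{"dx": 30.4,"dy": -23.2,"dz": -4.8,"az": -1.12,"hand": 0.5},{"dx": 34.2,"dy": -26.1,"dz": -5.1,"az": -1.26,"hand": 0.5},{"dx": 34.2,"dy": -26.4,"dz": -5.1,"az": -1.3,"hand": 0.5}])

```text
invalid input at $.series[0]: expected keys ax, ay, az, dx, dy, dz, hand
```

```bash
cat > rel.py <<'E'
import sys,numpy as np
from cell import read_state
from scipy.spatial.transform import Rotation as Q
# usage: rel.py x y z yaw : shift/turn (cm, rad, tool axes) from now to target pointing down
s=read_state();R=Q.from_euler('xyz',s["tool_rot"])
print("t",s["clock"],"at",s["eef_pos"].round(1),"rot",s["tool_rot"].round(3),"w",round(s["width"],1),"q",s["qpos"].round(2).tolist())
v=[float(a) for a in sys.argv[1:]]
for k in range(0,len(v),4):
    T=Q.from_euler('xyz',[np.pi,0,v[k+3]])
    print("d",(R.inv().apply(np.array(v[k:k+3])-s["eef_pos"])/10).round(2),"a",(R.inv()*T).as_rotvec().round(3))
E
python3 rel.py 530 -30 260 1.636 464 396 150 1.636
```

```text
t 0.1 at [ 216.5 -612.3  198.9] rot [-3.14  0.    0.34] w 85.5 q [1.17, 0.63, 0.04, 1.52, -0.03, 1.0, -0.02]
d [ 48.97 -44.46  -6.04] a [-1.000e-03 -1.000e-03 -1.296e+00]
d [ 56.94 -86.8    5.04] a [-1.000e-03 -1.000e-03 -1.296e+00]
```

All keys are needed in each row.

Request:
send_rows(series=[{"ax": 0,"ay": 0,"az": -0.14,"dx": 3.8,"dy": -2.9,"dz": -0.6,"hand": 0.5},{"ax": 0,"ay": 0,"az": -0.28,"dx": 7.6,"dy": -5.8,"dz": -1.2,"hand": 0.5},{"ax": 0,"ay": 0,"az": -0.42,"dx": 11.4,"dy": -8.7,"dz": -1.8,"hand": 0.5},{"ax": 0,"ay": 0,"az": -0.56,"dx": 15.2,"dy": -11.6,"dz": -2.4,"hand": 0.5},{"ax": 0,"ay": 0,"az": -0.7,"dx": 19,"dy": -14.5,"dz": -3,"hand": 0.5},{"ax": 0,"ay": 0,"az": -0.84,"dx": 22.8,"dy": -17.4,"dz": -3.6,"hand": 0.5},{"ax": 0,"ay": 0,"az": -0.98,"dx": 26.6,"dy": -20.3,"dz": -4.2,"hand": 0.5},{"ax": 0,"ay": 0,"az": -1.12,"dx": 30.4,"dy": -23.2,"dz": -4.8,"hand": 0.5},{"ax": 0,"ay": 0,"az": -1.26,"dx": 34.2,"dy": -26.1,"dz": -5.1,"hand": 0.5},{"ax": 0,"ay": 0,"az": -1.3,"dx": 34.2,"dy": -26.4,"dz": -5.1,"hand": 0.5}])

```text
clock: 1.1
eef_pos: [455.7, -242.7, 251.5]
tool_rot: [3.137, -0.003, 1.655]
force: [0.8, -0.6, 0.1]
width: 42.6
gripper_force: 0.0
```

```bash
python3 rel.py 530 0 260 1.636 464 396 180 1.636
```

```text
t 1.1 at [ 455.7 -242.7  251.5] rot [ 3.137e+00 -3.000e-03  1.655e+00] w 42.6 q [0.7, 0.39, -0.37, 1.81, 0.17, 0.96, 0.35]
d [23.56  9.44 -0.74] a [ 0.004 -0.003  0.019]
d [63.55  6.14  7.37] a [ 0.004 -0.003  0.019]
```

Request:
send_rows(series=[{"ax": 0,"ay": 0,"az": 0,"dx": 4.6,"dy": 1.5,"dz": 0,"hand": 0.5},{"ax": 0,"ay": 0,"az": 0,"dx": 9.2,"dy": 3,"dz": 0,"hand": 0.5},{"ax": 0,"ay": 0,"az": 0,"dx": 13.8,"dy": 4.5,"dz": 0,"hand": 0.5},{"ax": 0,"ay": 0,"az": 0,"dx": 18.4,"dy": 6,"dz": 0,"hand": 0.5},{"ax": 0,"ay": 0,"az": 0,"dx": 23.2,"dy": 7,"dz": 0,"hand": 0.5},{"ax": 0,"ay": 0,"az": 0,"dx": 28,"dy": 7.5,"dz": 0,"hand": 0.5},{"ax": 0,"ay": 0,"az": 0,"dx": 33,"dy": 7.5,"dz": 0,"hand": 0.5},{"ax": 0,"ay": 0,"az": 0,"dx": 38,"dy": 7.5,"dz": 1,"hand": 0.5},{"ax": 0,"ay": 0,"az": 0,"dx": 43,"dy": 7.5,"dz": 1,"hand": 0.5},{"ax": 0,"ay": 0,"az": 0,"dx": 48,"dy": 7,"dz": 1,"hand": 0.5}])

```text
clock: 2.1
eef_pos: [487.8, 234.1, 240.1]
tool_rot: [-3.141, 0.0, 1.639]
force: [0.6, 0.1, 0.4]
width: 42.6
gripper_force: 0.0
```

```bash
python3 rel.py 464 390 180 1.636
```

```text
t 2.1 at [487.8 234.1 240.1] rot [-3.141  0.     1.639] w 42.6 q [-0.19, 0.46, -0.45, 1.76, 0.23, 0.98, -0.67]
d [15.72 -1.31  6.  ] a [-0.001  0.     0.003]
```

Request:
send_rows(series=[{"ax": 0,"ay": 0,"az": 0,"dx": 4.5,"dy": -0.4,"dz": 2,"hand": 0.5},{"ax": 0,"ay": 0,"az": 0,"dx": 9,"dy": -0.8,"dz": 4,"hand": 0.5},{"ax": 0,"ay": 0,"az": 0,"dx": 13,"dy": -1.1,"dz": 6,"hand": 0.5},{"ax": 0,"ay": 0,"az": 0,"dx": 15.7,"dy": -1.3,"dz": 8,"hand": 0.5},{"ax": 0,"ay": 0,"az": 0,"dx": 15.7,"dy": -1.3,"dz": 9,"hand": 0.5},{"ax": 0,"ay": 0,"az": 0,"dx": 15.7,"dy": -1.3,"dz": 9,"hand": 0.5}])

```text
clock: 2.7
eef_pos: [462.9, 387.2, 148.6]
tool_rot: [-3.138, 0.003, 1.641]
force: [0.8, -0.6, -0.1]
width: 42.7
gripper_force: 0.0
```

```bash
python3 - <<'E'
from cell import *
import cv2,pickle
from h import *
g=get_image("wrist");pickle.dump(g,open("w1.pkl","wb"))
im=g["pixels"][:,:,::-1].copy()
for X in[(464,396,46)]: print(proj(g,X))
cv2.imwrite("pics/w1.png",im)
print(read_state()["eef_pos"].round(1))
E
```

```text
[256.05087587 170.93338968]
[464.2 386.6 149.8]
```

View pics/w1.png

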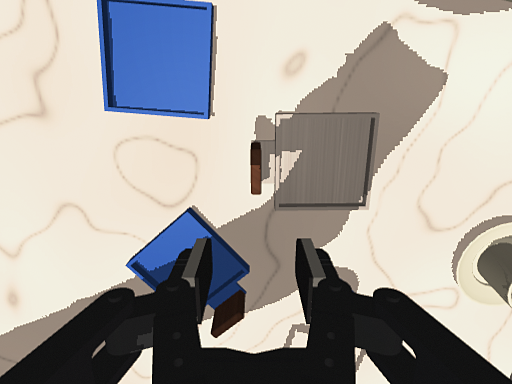

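Wrist view: tab top centre at (256,168), 3 px from my prediction. Its edges and the tray's left rim at column 276 are vertical in the image, so the tool yaw fits. The opening lies around column 255.

```bash
python3 - <<'E'
import pickle
from h import *
g=pickle.load(open("w1.pkl","rb"))
for p in[(251,142),(261,142),(251,194),(261,194),(256,168)]:print(p,onz(g,p,46).round(1))
for p in[(276,112),(379,112),(276,209)]:print(p,onz(g,p,15).round(1))
E
python3 rel.py 464 396 60 1.636 464 398 21 1.636
```

```text
(251, 142) [457.6 422.3  46. ]
(261, 142) [466.5 422.9  46. ]
(251, 194) [460.8 373.3  46. ]
(261, 194) [470.3 373.9  46. ]
(256, 168) [463.8 398.8  46. ]
(276, 112) [479.8 447.9  15. ]
(379, 112) [578.9 454.7  15. ]
(276, 209) [488.9 347.9  15. ]
t 2.75 at [464.2 386.6 149.8] rot [-3.140e+00  3.000e-03  1.639e+00] w 42.6 q [-0.49, 0.65, -0.41, 1.69, 0.32, 0.87, -0.96]
d [0.96 0.06 8.98] a [-0.002  0.003  0.003]
d [ 1.17  0.08 12.88] a [-0.002  0.003  0.003]
```

Request:
send_rows(series=[{"ax": 0,"ay": 0,"az": 0,"dx": 0.5,"dy": 0,"dz": 3,"hand": 0.5},{"ax": 0,"ay": 0,"az": 0,"dx": 1,"dy": 0,"dz": 6,"hand": 0.5},{"ax": 0,"ay": 0,"az": 0,"dx": 1.1,"dy": 0,"dz": 9,"hand": 0.5},{"ax": 0,"ay": 0,"az": 0,"dx": 1.1,"dy": 0,"dz": 11.5,"hand": 0.5},{"ax": 0,"ay": 0,"az": 0,"dx": 1.1,"dy": 0,"dz": 12.9,"hand": 0.5},{"ax": 0,"ay": 0,"az": 0,"dx": 1.1,"dy": 0,"dz": 12.9,"hand": 0.6},{"ax": 0,"ay": 0,"az": 0,"dx": 1.1,"dy": 0,"dz": 12.9,"hand": 0.9},{"ax": 0,"ay": 0,"az": 0,"dx": 1.1,"dy": 0,"dz": 12.9,"hand": 1},{"ax": 0,"ay": 0,"az": 0,"dx": 1.1,"dy": 0,"dz": 12.9,"hand": 1},{"ax": 0,"ay": 0,"az": 0,"dx": 1.1,"dy": 0,"dz": 12.9,"hand": 1}])

```text
clock: 3.75
eef_pos: [464.1, 399.7, 22.7]
tool_rot: [3.14, -0.001, 1.64]
force: [0.7, -0.6, -0.2]
width: -0.1
gripper_force: 0.0
```

```bash
python3 rel.py 464 396 250 1.636
```

```text
t 3.75 at [464.1 399.7  22.7] rot [ 3.14e+00 -1.00e-03  1.64e+00] w -0.1 q [-0.56, 0.82, -0.32, 1.75, 0.41, 0.63, -1.05]
d [ -0.34  -0.   -22.73] a [ 0.001 -0.001  0.004]
```

```bash
python3 - <<'E'
from cell import *
import cv2,pickle,numpy as np
g=get_image("wrist");s=get_image("side");pickle.dump((g,s),open("w2.pkl","wb"))
b=cv2.resize(s["pixels"][240:370,90:260],(510,390),interpolation=cv2.INTER_CUBIC)
w=cv2.resize(g["pixels"],(290,218))
o=np.zeros((390,800,3),np.uint8);o[:,:510]=b;o[:218,510:]=w
cv2.imwrite("pics/w2.png",o[:,:,::-1])
E
```

```text
(no output)
```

View pics/w2.png

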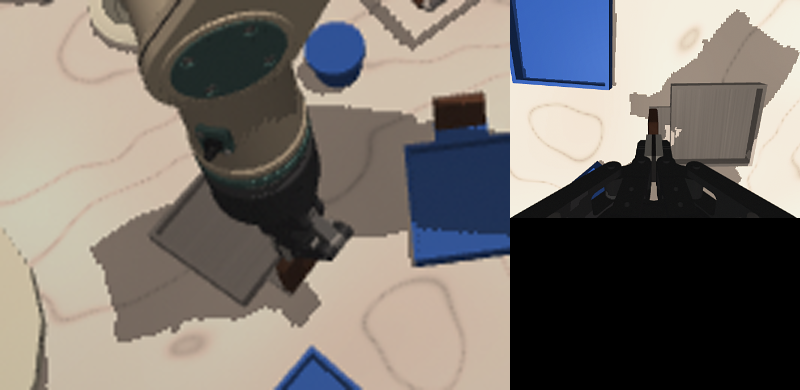

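Gripper shut on nothing; the tab still seems to stand ahead of the fingers. I'll check the geometry numerically.

```bash
python3 - <<'E'
import pickle
from h import *
from cell import read_state
g,s=pickle.load(open("w2.pkl","rb"));S0=pickle.load(open("d0.pkl","rb"))
st=read_state();e=st["eef_pos"]
print("TCP in wrist",proj(g,e),"in side",proj(s,e),"->crop",(proj(s,e)-[90,240])*3)
print("tab in side crop",(proj(s,(464,397,46))-[90,240])*3,(proj(s,(464,397,23))-[90,240])*3)
print("tab in wrist",proj(g,(464,397,46)),"cam",(-g["R"].T@g["t"]).round(0),"axis",g["R"][2].round(3), "px x-axis",g["R"][0].round(3))
im=g["pixels"].astype(int);m=((im[...,0]-im[...,2]>20)&(im.max(2)<110)).astype(np.uint8)
n,l,stt,c=cv2.connectedComponentsWithStats(m)
for i in range(1,n):
    if stt[i,4]>60:print(stt[i],onz(g,c[i],46).round(0))
cv2.imwrite("pics/w2w.png",g["pixels"][100:380,150:400,::-1].repeat(2,0).repeat(2,1))
E
```

```text
TCP in wrist [253.68921553 225.9083206 ] in side [188.99752904 327.68652578] ->crop [296.99258712 263.05957733]
tab in side crop [294.84139031 248.73862126] [298.80239856 260.13500599]
tab in wrist [253.89921844 247.91345399] cam [458. 478. 197.] axis [ 0.022 -0.307 -0.951] px x-axis [0.998 0.067 0.002]
[244 214  18  23 382] [462. 410.  46.]
```

View pics/w2w.png

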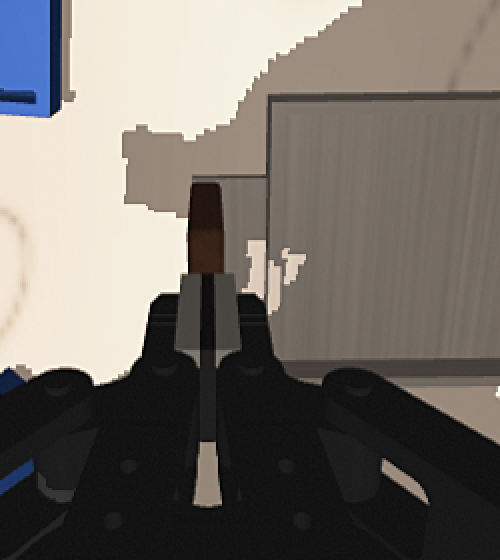

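```bash
python3 - <<'E'
import pickle
from h import *
g,s=pickle.load(open("w2.pkl","rb"));w1=pickle.load(open("w1.pkl","rb"))
c=lambda x,y:(x/2+150-.25,y/2+100-.25)
for p in[(267,93),(267,362)]:print("rim",onz(g,c(*p),15).round(0))
for z in(0,10,46):print(z,[onz(g,c(*p),z).round(0).tolist()[:2] for p in[(206,182),(206,275)]])
print("tip ray at z23",onz(g,c(208,275),23).round(0))
print("w1 tab z0",onz(w1,(256,142),0).round(0),onz(w1,(256,194),0).round(0), "w1 tcp",proj(w1,(464.2,386.6,149.8)))
print("side rim corners now",[onz(s,(x/3+90,y/3+240),15).round(0) for x,y in[(150,238),(245,304)]])
print("side tab now",[onz(s,(x/3+90,y/3+240),z).round(0) for x,y,z in[(292,292,0),(278,285,0)]])
E
```

```text
rim [478. 449.  15.]
rim [487. 357.  15.]
0 [[462.0, 415.0], [464.0, 381.0]]
10 [[462.0, 418.0], [464.0, 386.0]]
46 [[461.0, 430.0], [463.0, 403.0]]
tip ray at z23 [464. 392.  23.]
w1 tab z0 [463. 415.   0.] [467. 358.   0.] w1 tcp [256.15248198 227.77302396]
side rim corners now [array([575., 456.,  15.]), array([476., 446.,  15.])]
side tab now [array([459., 414.,   0.]), array([472., 417.,   0.])]
```

The wrist view shows the shut tips in front of the tab, which puts them above its top, higher than the reading suggests. One combined close-up from both fixed cameras will settle it.

```bash
python3 - <<'E'
from cell import *
import cv2,pickle,numpy as np
from h import *
g=get_image("scene");s=pickle.load(open("w2.pkl","rb"))[1];pickle.dump(g,open("s3.pkl","wb"))
e=read_state()["eef_pos"]
def crop(g):
    c=proj(g,e).astype(int);x,y=c-[33,38];im=g["pixels"][y:y+50,x:x+66,::-1]
    o=cv2.resize(im,None,fx=6,fy=6,interpolation=cv2.INTER_CUBIC);print(x,y)
    for X,col in((e,(0,255,0)),((464,394,46),(0,0,255))):
        p=(proj(g,X)-[x,y]+.5)*6;cv2.circle(o,tuple(p.astype(int)),3,col,-1)
    return o
cv2.imwrite("pics/z3.png",np.hstack([crop(g),crop(s)]))
E
```

```text
310 143
156 289
```

View pics/z3.png

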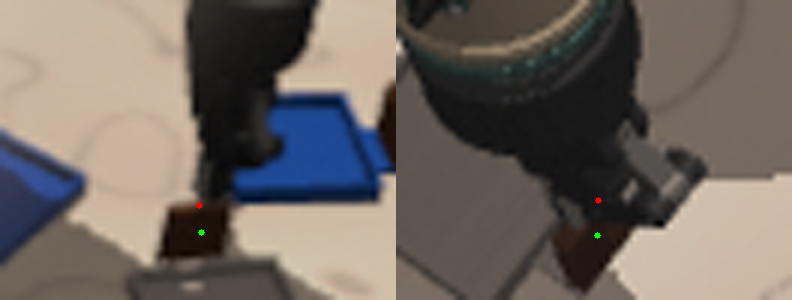

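```bash
python3 - <<'E'
import pickle
from h import *
g=pickle.load(open("s3.pkl","rb"));w,s=pickle.load(open("w2.pkl","rb"))
a=(208/6+310-.5,200/6+143-.5)
print("scene+wrist",tri((g,w),(a,(254,237))).round(0))
for p in[(655,222),(575,220),(615,225)]:
    b=((p[0]-396)/6+156-.5,p[1]/6+289-.5);X=tri((g,s),(a,b));Y=tri((s,w),(b,(254,237)));print(p,X.round(0),Y.round(0),[np.round(proj(c,X)-q,1) for c,q in((g,a),(s,b))])
for z in(46,60):print(z,[proj(w,(464,y,z)).round(0) for y in(389,400,411)])
E
```

```text
scene+wrist [462. 402.  47.]
(655, 222) [447. 395.  39.] [466. 371. -21.] [array([-2.5, -0.7]), array([-4. ,  2.1])]
(575, 220) [463. 402.  49.] [463. 406.  52.] [array([0.8, 0.2]), array([ 1.3, -0.7])]
(615, 225) [454. 399.  43.] [464. 390.  16.] [array([-0.8, -0.2]), array([-1.2,  0.6])]
46 [array([253., 261.]), array([254., 243.]), array([256., 224.])]
60 [array([253., 275.]), array([254., 256.]), array([256., 236.])]
```

Triangulation puts the shut tips near (462,402,48), so the real tips are about 25 mm higher than the z reading suggests. I'll reopen and descend in small steps, watching the force.

Request:
send_rows(series=[{"ax": 0,"ay": 0,"az": 0,"dx": -0.2,"dy": 0,"dz": 0,"hand": 0.6},{"ax": 0,"ay": 0,"az": 0,"dx": -0.4,"dy": 0,"dz": 0,"hand": 0.6},{"ax": 0,"ay": 0,"az": 0,"dx": -0.5,"dy": 0,"dz": 0,"hand": 0.6},{"ax": 0,"ay": 0,"az": 0,"dx": -0.5,"dy": 0,"dz": 0.5,"hand": 0.6},{"ax": 0,"ay": 0,"az": 0,"dx": -0.5,"dy": 0,"dz": 1,"hand": 0.6},{"ax": 0,"ay": 0,"az": 0,"dx": -0.5,"dy": 0,"dz": 1.2,"hand": 0.6},{"ax": 0,"ay": 0,"az": 0,"dx": -0.5,"dy": 0,"dz": 1.2,"hand": 0.6}])

```text
clock: 4.6
eef_pos: [463.5, 394.0, 9.0]
tool_rot: [-3.141, 0.001, 1.64]
force: [0.1, -0.3, 0.4]
width: 34.0
gripper_force: 0.0
```

```bash
python3 - <<'E'
from cell import *
from h import *
import pickle
g=get_image("wrist");pickle.dump(g,open("w4.pkl","wb"))
s=read_state();e=s["eef_pos"];print(e.round(1),s["force"].round(1),s["width"])
cv2.imwrite("pics/w4.png",g["pixels"][130:330,150:400,::-1].repeat(2,0).repeat(2,1))
print(proj(g,(464,416,46)),proj(g,(464,372,46)),proj(g,e))
E
```

```text
[463.6 394.2   9.3] [ 0.  -0.1  1. ] 34.000493163256266
[258.45964076 215.97152366] [252.401394   293.61388572] [254.4261724  225.83521396]
```

View pics/w4.png

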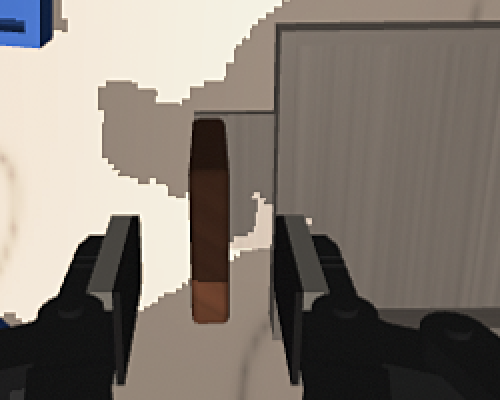

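Now the tab stands between the pads (tab column 255, pads at 215 and 297), with no contact force. Closing.

Request:
send_rows(series=[{"ax": 0,"ay": 0,"az": 0,"dx": 0,"dy": 0,"dz": 0,"hand": 0.8},{"ax": 0,"ay": 0,"az": 0,"dx": 0,"dy": 0,"dz": 0,"hand": 1},{"ax": 0,"ay": 0,"az": 0,"dx": 0,"dy": 0,"dz": 0,"hand": 1},{"ax": 0,"ay": 0,"az": 0,"dx": 0,"dy": 0,"dz": 0,"hand": 1}])

```text
clock: 5.05
eef_pos: [464.1, 394.6, 10.1]
tool_rot: [3.141, -0.001, 1.64]
force: [0.0, -0.1, 2.4]
width: 7.1
gripper_force: 58.9
```

Width 7 mm on a 10 mm tab means it is held only by its rounded top edge. Reopen and go lower.

Request:
send_rows(series=[{"ax": 0,"ay": 0,"az": 0,"dx": 0,"dy": 0,"dz": 0,"hand": 0.65},{"ax": 0,"ay": 0,"az": 0,"dx": 0,"dy": 0,"dz": 0,"hand": 0.65},{"ax": 0,"ay": 0,"az": 0,"dx": 0,"dy": 0,"dz": 0,"hand": 0.65},{"ax": 0,"ay": 0,"az": 0,"dx": 0,"dy": 0,"dz": 0.4,"hand": 0.65},{"ax": 0,"ay": 0,"az": 0,"dx": 0,"dy": 0,"dz": 0.8,"hand": 0.65},{"ax": 0,"ay": 0,"az": 0,"dx": 0,"dy": 0,"dz": 1.0,"hand": 0.65},{"ax": 0,"ay": 0,"az": 0,"dx": 0,"dy": 0,"dz": 1.0,"hand": 0.65}])

```text
clock: 5.75
eef_pos: [463.5, 394.0, -0.9]
tool_rot: [-3.141, 0.001, 1.64]
force: [-0.3, -1.2, -0.7]
width: 29.7
gripper_force: 0.0
```

Request:
send_rows(series=[{"ax": 0,"ay": 0,"az": 0,"dx": 0,"dy": 0,"dz": 0.3,"hand": 0.7},{"ax": 0,"ay": 0,"az": 0,"dx": 0,"dy": 0,"dz": 0.5,"hand": 0.7},{"ax": 0,"ay": 0,"az": 0,"dx": 0,"dy": 0,"dz": 0.5,"hand": 0.8},{"ax": 0,"ay": 0,"az": 0,"dx": 0,"dy": 0,"dz": 0.5,"hand": 1},{"ax": 0,"ay": 0,"az": 0,"dx": 0,"dy": 0,"dz": 0.5,"hand": 1},{"ax": 0,"ay": 0,"az": 0,"dx": 0,"dy": 0,"dz": 0.5,"hand": 1},{"ax": 0,"ay": 0,"az": 0,"dx": 0,"dy": 0,"dz": 0.5,"hand": 1}])

```text
clock: 6.45
eef_pos: [463.9, 394.3, -5.2]
tool_rot: [3.142, -0.0, 1.64]
force: [0.2, 0.8, -1.2]
width: 8.6
gripper_force: 60.5
```

Request:
send_rows(series=[{"ax": 0,"ay": 0,"az": 0,"dx": 0,"dy": 0,"dz": -0.5,"hand": 1},{"ax": 0,"ay": 0,"az": 0,"dx": 0,"dy": 0,"dz": -1.5,"hand": 1},{"ax": 0,"ay": 0,"az": 0,"dx": 0,"dy": 0,"dz": -3,"hand": 1},{"ax": 0,"ay": 0,"az": 0,"dx": 0,"dy": 0,"dz": -5,"hand": 1},{"ax": 0,"ay": 0,"az": 0,"dx": 0,"dy": 0,"dz": -8,"hand": 1},{"ax": 0,"ay": 0,"az": 0,"dx": 0,"dy": 0,"dz": -11,"hand": 1},{"ax": 0,"ay": 0,"az": 0,"dx": 0,"dy": 0,"dz": -14,"hand": 1},{"ax": 0,"ay": 0,"az": 0,"dx": 0,"dy": 0,"dz": -16,"hand": 1},{"ax": 0,"ay": 0,"az": 0,"dx": 0,"dy": 0,"dz": -16,"hand": 1}])

```text
clock: 7.35
eef_pos: [465.6, 396.2, 159.1]
tool_rot: [3.136, -0.005, 1.64]
force: [-0.0, 1.2, -2.3]
width: 8.7
gripper_force: 60.3
```

```bash
python3 rel.py 450 150 155 1.5 440 -97 155 1.386; python3 - <<'E'
from h import *
from cell import *
import pickle
g=get_image("wrist");pickle.dump(g,open("w5.pkl","wb"));im=g["pixels"]
# tray rim: grey low-saturation; compare w4 vs now by edge columns
hsv=cv2.cvtColor(im,cv2.COLOR_RGB2HSV);gr=cv2.cvtColor(im,cv2.COLOR_RGB2GRAY)
for r in(170,200,230):print(r,gr[r,265:420:3].tolist())
E
```

```text
t 7.35 at [465.6 396.2 159.1] rot [ 3.136 -0.005  1.64 ] w 8.7 q [-0.5, 0.64, -0.41, 1.67, 0.32, 0.89, -0.97]
d [-24.45  -3.25   0.28] a [ 0.006 -0.005  0.14 ]
d [-49.02  -5.95   0.14] a [ 0.005 -0.006  0.254]
170 [238, 238, 238, 238, 238, 238, 239, 178, 69, 78, 113, 113, 110, 118, 116, 114, 114, 112, 111, 113, 112, 113, 111, 112, 111, 112, 113, 113, 113, 109, 111, 111, 108, 110, 109, 108, 111, 107, 111, 104, 108, 106, 106, 109, 107, 105, 106, 109, 105, 108, 110, 106]
200 [111, 107, 110, 111, 109, 111, 110, 110, 55, 116, 109, 110, 111, 116, 112, 110, 109, 109, 107, 110, 111, 110, 110, 111, 111, 110, 113, 111, 109, 108, 109, 107, 108, 108, 107, 109, 107, 110, 103, 109, 105, 106, 108, 107, 103, 106, 109, 103, 111, 105, 106, 106]
230 [96, 107, 107, 109, 109, 109, 109, 109, 60, 108, 107, 103, 114, 110, 108, 108, 108, 105, 108, 110, 108, 107, 111, 111, 108, 112, 111, 107, 108, 108, 106, 106, 108, 107, 109, 108, 106, 105, 109, 107, 107, 108, 105, 103, 106, 106, 112, 107, 106, 104, 108, 104]
```

Tray lifted: 2.3 N and still level. Carry it over.

Request:
send_rows(series=[{"ax": 0,"ay": 0,"az": 0.02,"dx": -1.5,"dy": -0.2,"dz": 0,"hand": 1},{"ax": 0,"ay": 0,"az": 0.04,"dx": -4.5,"dy": -0.6,"dz": 0,"hand": 1},{"ax": 0,"ay": 0,"az": 0.06,"dx": -8.5,"dy": -1.1,"dz": 0,"hand": 1},{"ax": 0,"ay": 0,"az": 0.08,"dx": -12.5,"dy": -1.6,"dz": 0,"hand": 1},{"ax": 0,"ay": 0,"az": 0.1,"dx": -16.5,"dy": -2.1,"dz": 0,"hand": 1},{"ax": 0,"ay": 0,"az": 0.12,"dx": -20.5,"dy": -2.6,"dz": 0,"hand": 1},{"ax": 0,"ay": 0,"az": 0.14,"dx": -24.5,"dy": -3.1,"dz": 0,"hand": 1},{"ax": 0,"ay": 0,"az": 0.16,"dx": -28.5,"dy": -3.6,"dz": 0,"hand": 1},{"ax": 0,"ay": 0,"az": 0.18,"dx": -32.5,"dy": -4.1,"dz": 0,"hand": 1},{"ax": 0,"ay": 0,"az": 0.2,"dx": -36.5,"dy": -4.6,"dz": 0,"hand": 1}])

```text
clock: 8.4
eef_pos: [440.7, 24.1, 153.6]
tool_rot: [-3.138, 0.001, 1.437]
force: [0.5, 0.1, -2.1]
width: 8.8
gripper_force: 60.3
```

Request:
send_rows(series=[{"ax": 0,"ay": 0,"az": 0.02,"dx": -3,"dy": 0.2,"dz": 0,"hand": 1},{"ax": 0,"ay": 0,"az": 0.04,"dx": -6,"dy": 0.5,"dz": 0,"hand": 1},{"ax": 0,"ay": 0,"az": 0.05,"dx": -9,"dy": 0.9,"dz": 0,"hand": 1},{"ax": 0,"ay": 0,"az": 0.05,"dx": -11,"dy": 1.1,"dz": 0,"hand": 1},{"ax": 0,"ay": 0,"az": 0.05,"dx": -12.2,"dy": 1.2,"dz": 0,"hand": 1},{"ax": 0,"ay": 0,"az": 0.05,"dx": -12.4,"dy": 1.2,"dz": 0,"hand": 1}])

```text
clock: 9.0
eef_pos: [437.2, -99.2, 153.9]
tool_rot: [-3.139, 0.001, 1.386]
force: [0.2, 0.3, -2.5]
width: 8.8
gripper_force: 60.2
```

```bash
python3 rel.py 440 -97 150 1.386; python3 - <<'E'
from h import *
from cell import *
import pickle
d={n:get_image(n) for n in("wrist","scene","side")};pickle.dump(d,open("d6.pkl","wb"))
g=d["wrist"];im=cv2.cvtColor(g["pixels"],cv2.COLOR_RGB2BGR)
for k in((509.5,-108,0),(442,-151,0),(460,-43,0),(575,-63,0),(556,-171,0)):
    p=proj(g,k);print(p.round(0));cv2.circle(im,tuple(int(v) for v in p),3,(0,255,0),-1)
cv2.imwrite("pics/w6.png",im)
E
```

```text
t 9.0 at [437.2 -99.2 153.9] rot [-3.139e+00  1.000e-03  1.386e+00] w 8.8 q [0.43, 0.44, -0.38, 2.1, 0.26, 0.65, -0.3]
d [0.27 0.24 0.39] a [-0.002  0.001  0.   ]
[321. 163.]
[267. 210.]
[266. 111.]
[379. 109.]
[368. 209.]
```

View pics/w6.png

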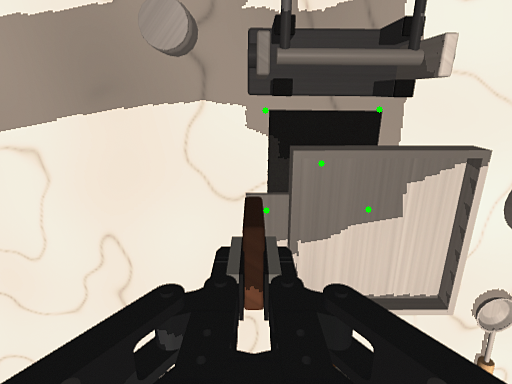

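Mat's far corners show at (268,109) and (382,109), 2 px from prediction. The held tray is square to the mat, with rim corners at (290,148) and (491,150). All pictures are used, so I work by numbers now.

```bash
python3 - <<'E'
from h import *
import pickle
d=pickle.load(open("d6.pkl","rb"));g=d["wrist"];im=cv2.cvtColor(g["pixels"],cv2.COLOR_RGB2GRAY)
m=(im<45).astype(np.uint8);n,l,st,c=cv2.connectedComponentsWithStats(m)
k=l[140,275];ys,xs=np.where(l==k);print(st[k])
top=[(x,np.where(l[:,x]==k)[0].min()) for x in range(275,376,4)]
lef=[(np.where(l[y]==k)[0].min(),y) for y in range(116,185,4)]
rig=[(np.where(l[y]==k)[0].max()+1,y) for y in range(114,143,3)]
T=np.array([onz(g,(p[0],p[1]-.5),0) for p in top]);L=np.array([onz(g,(p[0]-.5,p[1]),0) for p in lef]);R=np.array([onz(g,(p[0]-.5,p[1]),0) for p in rig])
def fit(P):
    q=cv2.fitLine(P[:,:2].astype(np.float32),cv2.DIST_HUBER,0,.01,.01).ravel();return q[2:],q[:2]
for n_,P in(("top",T),("left",L),("right",R)):
    c0,v=fit(P);print(n_,c0.round(1),"ang",round(float(np.arctan2(v[1],v[0])),3))
def X(a,b):
    (p,u),(q,v)=fit(a),fit(b);s=np.linalg.solve(np.c_[u,-v],q-p);return p+s[0]*u
a,b=X(T,L),X(T,R);print("corners",a,b,np.linalg.norm(a-b))
ang=np.arctan2(*(b-a)[::-1]);ex=(b-a)/np.linalg.norm(b-a);ey=np.array([-ex[1],ex[0]]);print("yaw",ang,"centre",(a+b)/2-56*ey)
# tray in scene+side+wrist : rim at z~173
print("rim",[onz(g,p,z).round(1) for z in(170,175) for p in((290,148),(491,150))])
E
```

```text
[ 268  110  114   83 4823]
top [524.  -54.6] ang -0.186
left [454.4 -88.4] ang 1.379
right [573.5 -81.5] ang 1.383
corners [463.17242 -43.11682] [576.76086 -64.54314] 115.59161
yaw -0.18644044 centre [ 509.5864  -108.85951]
rim [array([464.8, -52.6, 170. ]), array([566.4, -72.7, 170. ]), array([464.4, -51.6, 175. ]), array([562.8, -71.1, 175. ])]
```

Request:
send_rows(series=[{"ax": 0,"ay": 0,"az": 0,"dx": 0.2,"dy": 0.4,"dz": 2,"hand": 1},{"ax": 0,"ay": 0,"az": 0,"dx": 0.2,"dy": 0.4,"dz": 5,"hand": 1},{"ax": 0,"ay": 0,"az": 0,"dx": 0.2,"dy": 0.4,"dz": 8,"hand": 1},{"ax": 0,"ay": 0,"az": 0,"dx": 0.2,"dy": 0.4,"dz": 11,"hand": 1},{"ax": 0,"ay": 0,"az": 0,"dx": 0.2,"dy": 0.4,"dz": 13,"hand": 1},{"ax": 0,"ay": 0,"az": 0,"dx": 0.2,"dy": 0.4,"dz": 14.5,"hand": 1},{"ax": 0,"ay": 0,"az": 0,"dx": 0.2,"dy": 0.4,"dz": 15,"hand": 1},{"ax": 0,"ay": 0,"az": 0,"dx": 0.2,"dy": 0.4,"dz": 15.4,"hand": 1},{"ax": 0,"ay": 0,"az": 0,"dx": 0.2,"dy": 0.4,"dz": 15.7,"hand": 1},{"ax": 0,"ay": 0,"az": 0,"dx": 0.2,"dy": 0.4,"dz": 15.7,"hand": 1}])

```text
clock: 10.15
eef_pos: [443.5, -96.1, -2.0]
tool_rot: [3.141, -0.0, 1.39]
force: [0.4, 0.8, -1.9]
width: 8.8
gripper_force: 60.2
```

```bash
cat > tray.py <<'E'
from h import *
from cell import *
import pickle,sys
g=get_image("wrist");pickle.dump(g,open("w_tray.pkl","wb"));im=cv2.cvtColor(g["pixels"],cv2.COLOR_RGB2GRAY).astype(int)
s=read_state();print(s["eef_pos"].round(1),s["force"].round(1),s["width"])
c=(509.6,-108.9);y=-.187;ex=np.array([np.cos(y),np.sin(y)]);ey=np.array([-ex[1],ex[0]])
# sample image along stand axes at z=15 and z=0, print gray profile
def prof(u0,v0,axis,rng,z):
    o=[]
    for t in rng:
        q=np.array(c)+(ex*(t if axis==0 else u0)+ey*(v0 if axis==0 else t));p=proj(g,(*q,z))
        i,j=int(round(p[1])),int(round(p[0]));o.append(int(im[i,j]) if 0<=i<384 and 0<=j<512 else -1)
    return o
for v in(20,35):print("left edge x -60..-40, y",v,prof(0,v,0,range(-60,-40),15))
for v in(20,35):print("right edge x 40..60",prof(0,v,0,range(40,61),15))
for u in(-30,0,30):print("far edge y 40..62",prof(u,0,1,range(40,63),15))
E
python3 tray.py
```

```text
[443.6 -96.3  -1.8] [ 0.3 -0.2 -1.1] 8.557909834553975
left edge x -60..-40, y 20 [108, 108, 109, 112, 109, 110, 111, 111, 111, 111, 109, 94, 63, 114, 110, 110, 110, 107, 113, 115]
left edge x -60..-40, y 35 [143, 74, 19, 19, 20, 21, 19, 21, 22, 21, 18, 66, 64, 117, 112, 114, 113, 110, 114, 119]
right edge x 40..60 [195, 195, 207, 69, 79, 77, 76, 80, 81, 57, 59, 206, 196, 193, 190, 236, 238, 238, 238, 238, 238]
right edge x 40..60 [194, 196, 204, 62, 79, 78, 74, 80, 79, 57, 56, 207, 194, 193, 191, 231, 239, 238, 238, 238, 238]
far edge y 40..62 [115, 115, 115, 115, 115, 115, 116, 113, 113, 114, 114, 61, 67, 37, 22, 20, 20, 22, 13, 127, 141, 141, 141]
far edge y 40..62 [105, 105, 106, 106, 105, 106, 106, 109, 110, 110, 110, 61, 65, 49, 19, 21, 21, 20, 38, 144, 135, 133, 130]
far edge y 40..62 [198, 198, 203, 109, 107, 106, 108, 106, 106, 106, 106, 60, 66, 64, 17, 20, 20, 19, 21, 150, 139, 138, 138]
```

Tray is about 3 mm above the mat and within 1.5 mm of centre. Small correction, set down, release, rise.

Request:
send_rows(series=[{"ax": 0,"ay": 0,"az": 0,"dx": -0.1,"dy": -0.15,"dz": 0.1,"hand": 1},{"ax": 0,"ay": 0,"az": 0,"dx": -0.1,"dy": -0.15,"dz": 0.25,"hand": 1},{"ax": 0,"ay": 0,"az": 0,"dx": -0.1,"dy": -0.15,"dz": 0.35,"hand": 1},{"ax": 0,"ay": 0,"az": 0,"dx": -0.1,"dy": -0.15,"dz": 0.35,"hand": 1},{"ax": 0,"ay": 0,"az": 0,"dx": -0.1,"dy": -0.15,"dz": 0.35,"hand": 0.7},{"ax": 0,"ay": 0,"az": 0,"dx": -0.1,"dy": -0.15,"dz": 0.35,"hand": 0.65},{"ax": 0,"ay": 0,"az": 0,"dx": -0.1,"dy": -0.15,"dz": 0.35,"hand": 0.65}])

```text
clock: 10.9
eef_pos: [441.7, -97.0, -5.7]
tool_rot: [3.141, -0.0, 1.39]
force: [-0.6, 0.5, 0.1]
width: 29.8
gripper_force: 0.0
```

```bash
python3 tray.py
```

```text
[441.7 -97.   -5.7] [ 0.6 -0.5 -0.2] 30.20208475652572
left edge x -60..-40, y 20 [110, 113, 109, 110, 111, 113, 112, 111, 110, 95, 65, 113, 110, 110, 109, 109, 113, 116, 114, 112]
left edge x -60..-40, y 35 [145, 5, 20, 20, 20, 21, 19, 20, 20, 65, 64, 116, 113, 113, 112, 113, 117, 119, 117, 115]
right edge x 40..60 [76, 78, 76, 79, 78, 78, 73, 179, 193, 193, 194, 242, 238, 238, 238, 238, 238, 238, 239, 238, 238]
right edge x 40..60 [77, 78, 76, 80, 79, 78, 75, 205, 194, 193, 192, 234, 239, 239, 238, 238, 238, 238, 238, 238, 238]
far edge y 40..62 [114, 113, 112, 113, 114, 114, 114, 113, 114, 114, 61, 67, 49, 19, 22, 20, 19, 21, 15, 105, 141, 140, 140]
far edge y 40..62 [106, 107, 105, 106, 108, 108, 110, 110, 109, 113, 59, 66, 49, 20, 20, 22, 21, 20, 20, 147, 134, 133, 132]
far edge y 40..62 [190, 190, 190, 191, 177, 114, 103, 106, 107, 109, 60, 66, 48, 19, 22, 20, 21, 20, 79, 142, 139, 140, 138]
```

Set down with edges at about ±50 in both directions, so centred. Rise and go to the handle, turning the tool.

Request:
send_rows(series=[{"ax": 0,"ay": 0,"az": 0,"dx": 0,"dy": 0,"dz": -2,"hand": 0.65},{"ax": 0,"ay": 0,"az": 0,"dx": 0,"dy": 0,"dz": -5,"hand": 0.6},{"ax": 0,"ay": 0,"az": 0,"dx": 0,"dy": 0,"dz": -9,"hand": 0.6},{"ax": 0,"ay": 0,"az": 0,"dx": 0,"dy": 0,"dz": -13,"hand": 0.55},{"ax": 0,"ay": 0,"az": -0.14,"dx": 2,"dy": 1,"dz": -16,"hand": 0.55},{"ax": 0,"ay": 0,"az": -0.28,"dx": 5,"dy": 2,"dz": -16,"hand": 0.55},{"ax": 0,"ay": 0,"az": -0.42,"dx": 9,"dy": 3,"dz": -16,"hand": 0.55},{"ax": 0,"ay": 0,"az": -0.56,"dx": 13,"dy": 4,"dz": -16,"hand": 0.55},{"ax": 0,"ay": 0,"az": -0.7,"dx": 17,"dy": 5,"dz": -16,"hand": 0.55},{"ax": 0,"ay": 0,"az": -0.84,"dx": 21,"dy": 6,"dz": -16,"hand": 0.55}])

```text
clock: 11.95
eef_pos: [538.7, 100.0, 154.2]
tool_rot: [-3.141, 0.0, 2.235]
force: [0.7, -0.5, -0.8]
width: 38.0
gripper_force: 0.0
```

```bash
python3 rel.py 562 163.5 90 2.955
```

```text
t 11.95 at [538.7 100.  154.2] rot [-3.141  0.     2.235] w 38.0 q [0.21, 0.62, -0.69, 1.84, 0.51, 0.86, -0.07]
d [3.57 5.75 6.42] a [-0.    0.   -0.72]
```

Request:
send_rows(series=[{"ax": 0,"ay": 0,"az": -0.14,"dx": 1.2,"dy": 2,"dz": 0,"hand": 0.5},{"ax": 0,"ay": 0,"az": -0.28,"dx": 2.4,"dy": 4,"dz": 1,"hand": 0.5},{"ax": 0,"ay": 0,"az": -0.42,"dx": 3.5,"dy": 5.7,"dz": 2,"hand": 0.5},{"ax": 0,"ay": 0,"az": -0.56,"dx": 3.5,"dy": 5.7,"dz": 3,"hand": 0.5},{"ax": 0,"ay": 0,"az": -0.7,"dx": 3.5,"dy": 5.7,"dz": 4,"hand": 0.5},{"ax": 0,"ay": 0,"az": -0.72,"dx": 3.5,"dy": 5.7,"dz": 5,"hand": 0.5},{"ax": 0,"ay": 0,"az": -0.72,"dx": 3.5,"dy": 5.7,"dz": 5.5,"hand": 0.5},{"ax": 0,"ay": 0,"az": -0.72,"dx": 3.5,"dy": 5.7,"dz": 5.5,"hand": 0.5}])

```text
clock: 12.75
eef_pos: [561.5, 160.8, 98.5]
tool_rot: [-3.141, -0.001, 2.947]
force: [0.6, -0.1, -0.3]
width: 42.6
gripper_force: 0.0
```

```bash
python3 rel.py 562 163.5 22 2.955; python3 - <<'E'
from h import *
from cell import *
import pickle
g=get_image("wrist");pickle.dump(g,open("w7.pkl","wb"));im=g["pixels"].astype(int)
print([proj(g,(561+x,163.3+y,65)).round(0) for x,y in((0,0),(-43,8),(43,-8))], proj(g,read_state()["eef_pos"]))
hsv=cv2.cvtColor(g["pixels"],cv2.COLOR_RGB2HSV);m=((im[...,0]-im[...,2]>25)&(im.max(2)<150)&(im[...,0]*.75>im[...,2])).astype(np.uint8)
m[:, :]=cv2.morphologyEx(m,cv2.MORPH_OPEN,np.ones((3,3)))
n,l,st,c=cv2.connectedComponentsWithStats(m)
for i in range(1,n):
    if st[i,4]>100:
        r=cv2.minAreaRect(np.argwhere(l==i)[:,::-1].astype(np.float32));print(st[i],c[i].round(1),onz(g,c[i],65).round(1),[onz(g,p,65).round(0)[:2].tolist() for p in cv2.boxPoints(r)])
E
```

```text
t 12.75 at [561.5 160.8  98.5] rot [-3.141e+00 -1.000e-03  2.947e+00] w 42.6 q [0.16, 0.79, -0.81, 1.79, 0.73, 0.89, 0.39]
d [-0.01  0.28  7.65] a [-0.001 -0.001 -0.008]
[array([258., 206.]), array([257., 146.]), array([258., 260.])] [255.03499157 227.75742929]
[277   0  59  43 957] [308.1  18.6] [449.2 215.9  65. ] [[437.0, 198.0], [432.0, 205.0], [459.0, 233.0], [465.0, 226.0]]
[ 249  149   20  118 2059] [258.5 203.9] [559.4 164.2  65. ] [[519.0, 165.0], [522.0, 178.0], [611.0, 162.0], [608.0, 147.0]]
```

Request:
send_rows(series=[{"ax": 0,"ay": 0,"az": 0,"dx": 0,"dy": 0.27,"dz": 2,"hand": 0.5},{"ax": 0,"ay": 0,"az": 0,"dx": 0,"dy": 0.27,"dz": 4,"hand": 0.5},{"ax": 0,"ay": 0,"az": 0,"dx": 0,"dy": 0.27,"dz": 6,"hand": 0.5},{"ax": 0,"ay": 0,"az": 0,"dx": 0,"dy": 0.27,"dz": 7.5,"hand": 0.5},{"ax": 0,"ay": 0,"az": 0,"dx": 0,"dy": 0.27,"dz": 8.2,"hand": 0.5},{"ax": 0,"ay": 0,"az": 0,"dx": 0,"dy": 0.27,"dz": 8.2,"hand": 0.5},{"ax": 0,"ay": 0,"az": 0,"dx": 0,"dy": 0.27,"dz": 8.2,"hand": 0.7},{"ax": 0,"ay": 0,"az": 0,"dx": 0,"dy": 0.27,"dz": 8.2,"hand": 0.9},{"ax": 0,"ay": 0,"az": 0,"dx": 0,"dy": 0.27,"dz": 8.2,"hand": 0.9},{"ax": 0,"ay": 0,"az": 0,"dx": 0,"dy": 0.27,"dz": 8.2,"hand": 0.9}])

```text
clock: 13.8
eef_pos: [563.1, 164.4, 18.3]
tool_rot: [3.141, 0.002, 2.95]
force: [-0.8, 0.3, 6.1]
width: 11.8
gripper_force: 58.5
```

Width 11.8 with an upward push suggests the bar is held above its middle. Reopen, go 10 mm lower and close again.

Request:
send_rows(series=[{"ax": 0,"ay": 0,"az": 0,"dx": 0,"dy": 0,"dz": 0,"hand": 0.6},{"ax": 0,"ay": 0,"az": 0,"dx": 0,"dy": 0,"dz": 0,"hand": 0.6},{"ax": 0,"ay": 0,"az": 0,"dx": 0,"dy": 0,"dz": 0.4,"hand": 0.6},{"ax": 0,"ay": 0,"az": 0,"dx": 0,"dy": 0,"dz": 0.8,"hand": 0.6},{"ax": 0,"ay": 0,"az": 0,"dx": 0,"dy": 0,"dz": 1.0,"hand": 0.7},{"ax": 0,"ay": 0,"az": 0,"dx": 0,"dy": 0,"dz": 1.0,"hand": 0.9},{"ax": 0,"ay": 0,"az": 0,"dx": 0,"dy": 0,"dz": 1.0,"hand": 0.9},{"ax": 0,"ay": 0,"az": 0,"dx": 0,"dy": 0,"dz": 1.0,"hand": 0.9}])

```text
clock: 14.6
eef_pos: [562.2, 164.5, 7.0]
tool_rot: [3.141, -0.001, 2.95]
force: [-0.2, 2.4, -1.7]
width: 12.2
gripper_force: 58.3
```

Request:
send_rows(series=[{"ax": 0,"ay": 0,"az": 0,"dx": 0,"dy": 0,"dz": -0.53,"hand": 0.9},{"ax": 0,"ay": 0,"az": 0,"dx": 0,"dy": -0.06,"dz": -1.41,"hand": 0.9},{"ax": 0,"ay": 0,"az": 0,"dx": 0,"dy": -0.23,"dz": -2.82,"hand": 0.9},{"ax": 0,"ay": 0,"az": 0,"dx": 0,"dy": -0.59,"dz": -4.55,"hand": 0.9},{"ax": 0,"ay": 0,"az": 0,"dx": 0,"dy": -1.26,"dz": -6.57,"hand": 0.9},{"ax": 0,"ay": 0,"az": 0,"dx": 0,"dy": -2.17,"dz": -8.49,"hand": 0.9},{"ax": 0,"ay": 0,"az": 0,"dx": 0,"dy": -3.29,"dz": -10.28,"hand": 0.9},{"ax": 0,"ay": 0,"az": 0,"dx": 0,"dy": -4.63,"dz": -11.93,"hand": 0.9},{"ax": 0,"ay": 0,"az": 0,"dx": 0,"dy": -6.15,"dz": -13.41,"hand": 0.9},{"ax": 0,"ay": 0,"az": 0,"dx": 0,"dy": -7.84,"dz": -14.7,"hand": 0.9}])

```text
clock: 15.6
eef_pos: [547.8, 90.1, 158.1]
tool_rot: [3.136, 0.003, 2.952]
force: [0.6, 6.3, -1.1]
width: 12.0
gripper_force: 58.2
```

```bash
cat > th.py <<'E'
import sys,numpy as np
from cell import read_state
s=read_state();e=s["eef_pos"];y=-.187
ey=np.array([-np.sin(y),np.cos(y)]);v=(e[:2]-[528.2,-10.6])@ey;z=e[2]-7;u=(e[:2]-[528.2,-10.6])@[np.cos(y),np.sin(y)]
print("t",s["clock"],"u",round(u,1),"v",round(v,1),"z",round(z,1),"r",round(float(np.hypot(v,z)),1),"th",round(float(np.arctan2(z,v)),3),"rot",s["tool_rot"].round(3),"F",s["force"].round(1),"w",round(s["width"],1))
# rows relative to nominal angle argv[1] for the other angles
a=[float(x) for x in sys.argv[1:]]
for t in a[1:]:print(t,"dy",round(17.7*(np.cos(t)-np.cos(a[0])),2),"dz",round(-17.7*(np.sin(t)-np.sin(a[0])),2))
E
python3 th.py .98 1.1 1.22 1.34 1.46 1.58 1.7 1.82 1.94 2.06 2.18
```

```text
t 15.6 u 0.5 v 102.6 z 151.1 r 182.6 th 0.974 rot [3.136e+00 3.000e-03 2.952e+00] F [ 0.6  6.3 -1.1] w 12.0
1.1 dy -1.83 dz -1.07
1.22 dy -3.78 dz -1.92
1.34 dy -5.81 dz -2.53
1.46 dy -7.9 dz -2.89
1.58 dy -10.02 dz -3.0
1.7 dy -12.14 dz -2.85
1.82 dy -14.22 dz -2.45
1.94 dy -16.25 dz -1.81
2.06 dy -18.18 dz -0.92
2.18 dy -19.99 dz 0.18
```

Request:
send_rows(series=[{"ax": 0,"ay": 0,"az": 0,"dx": 0,"dy": -1.83,"dz": -1.07,"hand": 0.9},{"ax": 0,"ay": 0,"az": 0,"dx": 0,"dy": -3.78,"dz": -1.92,"hand": 0.9},{"ax": 0,"ay": 0,"az": 0,"dx": 0,"dy": -5.81,"dz": -2.53,"hand": 0.9},{"ax": 0,"ay": 0,"az": 0,"dx": 0,"dy": -7.9,"dz": -2.89,"hand": 0.9},{"ax": 0,"ay": 0,"az": 0,"dx": 0,"dy": -10.02,"dz": -3.0,"hand": 0.9},{"ax": 0,"ay": 0,"az": 0,"dx": 0,"dy": -12.14,"dz": -2.85,"hand": 0.9},{"ax": 0,"ay": 0,"az": 0,"dx": 0,"dy": -14.22,"dz": -2.45,"hand": 0.9},{"ax": 0,"ay": 0,"az": 0,"dx": 0,"dy": -16.25,"dz": -1.81,"hand": 0.9},{"ax": 0,"ay": 0,"az": 0,"dx": 0,"dy": -18.18,"dz": -0.92,"hand": 0.9},{"ax": 0,"ay": 0,"az": 0,"dx": 0,"dy": -19.99,"dz": 0.18,"hand": 0.9}])

```text
clock: 16.6
eef_pos: [508.7, -110.1, 153.8]
tool_rot: [-3.141, 0.001, 2.949]
force: [0.7, 4.9, -3.6]
width: 11.7
gripper_force: 66.7
```

```bash
python3 th.py 2.18 2.29 2.4 2.5 2.6 2.68 2.76 2.83 2.9 2.95 3.0
```

```text
t 16.6 u -0.7 v -101.4 z 146.8 r 178.4 th 2.175 rot [-3.141e+00  1.000e-03  2.949e+00] F [ 0.7  4.9 -3.6] w 11.7
2.29 dy -1.53 dz 1.2
2.4 dy -2.92 dz 2.56
2.5 dy -4.05 dz 3.92
2.6 dy -5.04 dz 5.39
2.68 dy -5.72 dz 6.63
2.76 dy -6.3 dz 7.92
2.83 dy -6.72 dz 9.09
2.9 dy -7.06 dz 10.28
2.95 dy -7.25 dz 11.15
3.0 dy -7.39 dz 12.02
```

Request:
send_rows(series=[{"ax": 0,"ay": 0,"az": 0,"dx": 0,"dy": -1.53,"dz": 1.2,"hand": 0.9},{"ax": 0,"ay": 0,"az": 0,"dx": 0,"dy": -2.92,"dz": 2.56,"hand": 0.9},{"ax": 0,"ay": 0,"az": 0,"dx": 0,"dy": -4.05,"dz": 3.92,"hand": 0.9},{"ax": 0,"ay": 0,"az": 0,"dx": 0,"dy": -5.04,"dz": 5.39,"hand": 0.9},{"ax": 0,"ay": 0,"az": 0,"dx": 0,"dy": -5.72,"dz": 6.63,"hand": 0.9},{"ax": 0,"ay": 0,"az": 0,"dx": 0,"dy": -6.3,"dz": 7.92,"hand": 0.9},{"ax": 0,"ay": 0,"az": 0,"dx": 0,"dy": -6.72,"dz": 9.09,"hand": 0.9},{"ax": 0,"ay": 0,"az": 0,"dx": 0,"dy": -7.06,"dz": 10.28,"hand": 0.9},{"ax": 0,"ay": 0,"az": 0,"dx": 0,"dy": -7.25,"dz": 11.0,"hand": 0.9},{"ax": 0,"ay": 0,"az": 0,"dx": 0,"dy": -7.3,"dz": 11.5,"hand": 0.9}])

```text
clock: 17.6
eef_pos: [495.5, -180.9, 36.7]
tool_rot: [-3.142, -0.0, 2.95]
force: [-1.7, 1.3, 1.1]
width: 12.0
gripper_force: 68.2
```

```bash
python3 th.py
```

```text
t 17.6 u -0.5 v -173.4 z 29.7 r 175.9 th 2.972 rot [-3.142 -0.     2.95 ] F [-1.7  1.3  1.1] w 12.0
```

Request:
send_rows(series=[{"ax": 0,"ay": 0,"az": 0,"dx": 0,"dy": -0.1,"dz": 0.3,"hand": 0.9},{"ax": 0,"ay": 0,"az": 0,"dx": 0,"dy": -0.2,"dz": 0.6,"hand": 0.9},{"ax": 0,"ay": 0,"az": 0,"dx": 0,"dy": -0.2,"dz": 0.9,"hand": 0.9},{"ax": 0,"ay": 0,"az": 0,"dx": 0,"dy": -0.25,"dz": 1.2,"hand": 0.9},{"ax": 0,"ay": 0,"az": 0,"dx": 0,"dy": -0.25,"dz": 1.5,"hand": 0.9},{"ax": 0,"ay": 0,"az": 0,"dx": 0,"dy": -0.3,"dz": 1.75,"hand": 0.9},{"ax": 0,"ay": 0,"az": 0,"dx": 0,"dy": -0.3,"dz": 2.0,"hand": 0.9},{"ax": 0,"ay": 0,"az": 0,"dx": 0,"dy": -0.3,"dz": 2.2,"hand": 0.9},{"ax": 0,"ay": 0,"az": 0,"dx": 0,"dy": -0.3,"dz": 2.4,"hand": 0.9},{"ax": 0,"ay": 0,"az": 0,"dx": 0,"dy": -0.3,"dz": 2.4,"hand": 0.9}])

```text
clock: 18.6
eef_pos: [495.0, -183.0, 13.2]
tool_rot: [3.141, 0.0, 2.95]
force: [-1.9, 5.6, -1.0]
width: 12.5
gripper_force: 66.2
```

```bash
python3 th.py
```

```text
t 18.6 u -0.6 v -175.6 z 6.2 r 175.7 th 3.107 rot [3.141 0.    2.95 ] F [-1.9  5.6 -1. ] w 12.5
```

Request:
send_rows(series=[{"ax": 0,"ay": 0,"az": 0,"dx": 0,"dy": -0.05,"dz": 0.1,"hand": 0.9},{"ax": 0,"ay": 0,"az": 0,"dx": 0,"dy": -0.05,"dz": 0.2,"hand": 0.9},{"ax": 0,"ay": 0,"az": 0,"dx": 0,"dy": -0.05,"dz": 0.3,"hand": 0.9},{"ax": 0,"ay": 0,"az": 0,"dx": 0,"dy": -0.05,"dz": 0.4,"hand": 0.9},{"ax": 0,"ay": 0,"az": 0,"dx": 0,"dy": -0.05,"dz": 0.5,"hand": 0.9},{"ax": 0,"ay": 0,"az": 0,"dx": 0,"dy": -0.05,"dz": 0.6,"hand": 0.9},{"ax": 0,"ay": 0,"az": 0,"dx": 0,"dy": -0.05,"dz": 0.6,"hand": 0.9}])

```text
clock: 19.3
eef_pos: [495.1, -183.2, 9.8]
tool_rot: [-3.141, 0.001, 2.951]
force: [-7.5, 7.0, 22.8]
width: 12.2
gripper_force: 68.9
```

On the stop, softly. Now lift 0.3 rad and release.

Request:
send_rows(series=[{"ax": 0,"ay": 0,"az": 0,"dx": 0,"dy": 0.05,"dz": -1,"hand": 0.9},{"ax": 0,"ay": 0,"az": 0,"dx": 0,"dy": 0.15,"dz": -2.2,"hand": 0.9},{"ax": 0,"ay": 0,"az": 0,"dx": 0,"dy": 0.35,"dz": -3.5,"hand": 0.9},{"ax": 0,"ay": 0,"az": 0,"dx": 0,"dy": 0.6,"dz": -4.8,"hand": 0.9},{"ax": 0,"ay": 0,"az": 0,"dx": 0,"dy": 0.8,"dz": -5.8,"hand": 0.9},{"ax": 0,"ay": 0,"az": 0,"dx": 0,"dy": 0.8,"dz": -5.8,"hand": 0.9},{"ax": 0,"ay": 0,"az": 0,"dx": 0,"dy": 0.8,"dz": -5.8,"hand": 0.5},{"ax": 0,"ay": 0,"az": 0,"dx": 0,"dy": 0.8,"dz": -5.8,"hand": 0.5},{"ax": 0,"ay": 0,"az": 0,"dx": 0,"dy": 0.8,"dz": -5.8,"hand": 0.5},{"ax": 0,"ay": 0,"az": 0,"dx": 0,"dy": 0.8,"dz": -5.8,"hand": 0.5}])

```text
clock: 20.3
eef_pos: [496.6, -177.4, 65.5]
tool_rot: [-3.141, 0.001, 2.949]
force: [-0.3, 0.3, 0.3]
width: 42.4
gripper_force: 0.0
```

```bash
cat > choc.py <<'E'
from h import *
from cell import *
import pickle,sys
d={n:get_image(n) for n in("wrist","side","scene")};pickle.dump(d,open(f"c{sys.argv[1]}.pkl","wb"))
c=np.array((509.6,-108.9));y=-.187;ex=np.array([np.cos(y),np.sin(y)]);ey=np.array([-ex[1],ex[0]])
for n,g in d.items():
    print(n,"choc axis z4,23,42",[proj(g,(*c,z)).round(0).tolist() for z in(4,23,42)])
    im=g["pixels"]
    # chocolate side band at z=10..30 : colours on the cylinder side facing the camera
    o=-g["R"].T@g["t"];u=(o[:2]-c);u/=np.linalg.norm(u)
    for z in(6,10,14,20,28):
        p=proj(g,(*(c+25*u),z));j,i=int(round(p[0])),int(round(p[1]))
        if 0<=i<384 and 0<=j<512:print(z,im[i,j].tolist(),end=" ")
    print()
    p=proj(g,(*(c-100*0*ey+ -77*ey),65));print(" handle px",p.round(0))
E
python3 choc.py 1; python3 th.py
```

```text
wrist choc axis z4,23,42 [[341.0, 194.0], [348.0, 202.0], [356.0, 212.0]]
6 [13, 5, 3] 10 [31, 19, 16] 14 [49, 35, 29] 20 [19, 11, 8] 28 [35, 24, 20] 
 handle px [243. 227.]
side choc axis z4,23,42 [[294.0, 192.0], [294.0, 188.0], [295.0, 184.0]]
6 [68, 63, 61] 10 [63, 59, 56] 14 [22, 18, 15] 20 [23, 15, 14] 28 [25, 17, 15] 
 handle px [313. 166.]
scene choc axis z4,23,42 [[213.0, 198.0], [212.0, 194.0], [212.0, 191.0]]
6 [15, 5, 4] 10 [15, 5, 4] 14 [15, 5, 2] 20 [14, 6, 3] 28 [16, 9, 6] 
 handle px [191. 184.]
t 20.45 u -0.3 v -169.3 z 58.4 r 179.1 th 2.809 rot [-3.141  0.     2.949] F [ 1.  -0.2 -0. ] w 42.7
```

```bash
cat > brown.py <<'E'
from h import *
import pickle,sys
d=pickle.load(open(f"c{sys.argv[1]}.pkl","rb"));c=(509.6,-108.9)
for n,g in d.items():
    im=g["pixels"].astype(int);p=proj(g,(*c,23));r=60 if n=="wrist" else 22
    m=((im[...,0]>1.35*im[...,2])&(im[...,0]<75)).astype(np.uint8)
    W=np.zeros_like(m);x,y=int(p[0]),int(p[1]);W[max(0,y-r):y+r,x-r:x+r]=1
    k,l,st,ce=cv2.connectedComponentsWithStats(m*W)
    print(n,[(st[i].tolist(),ce[i].round(0).tolist()) for i in range(1,k) if st[i,4]>12])
    ext=lambda z,R:np.array([proj(g,(c[0]+R*np.cos(t),c[1]+R*np.sin(t),z)) for t in np.linspace(0,6.28,40)])
    A=np.vstack([ext(4,26.5),ext(42,20)]);print("  if standing: x",A[:,0].min().round(),A[:,0].max().round(),"y",A[:,1].min().round(),A[:,1].max().round())
    B=np.vstack([ext(53,26.5),ext(53+37,20)]);print("  cup bbox x",B[:,0].min().round(),B[:,0].max().round(),"y",B[:,1].min().round(),B[:,1].max().round())
E
python3 brown.py 1
```

```text
wrist [([310, 163, 59, 51, 921], [331.0, 180.0])]
  if standing: x 308.0 385.0 y 162.0 238.0
  cup bbox x 320.0 421.0 y 179.0 277.0
side [([309, 165, 7, 6, 23], [313.0, 167.0]), ([285, 187, 17, 11, 101], [291.0, 192.0]), ([305, 192, 11, 17, 119], [310.0, 201.0])]
  if standing: x 285.0 302.0 y 179.0 198.0
  cup bbox x 286.0 304.0 y 168.0 188.0
scene [([190, 176, 6, 17, 51], [192.0, 183.0]), ([207, 197, 13, 7, 63], [213.0, 200.0])]
  if standing: x 206.0 220.0 y 187.0 203.0
  cup bbox x 205.0 219.0 y 178.0 194.0
```

All three views put the brown shape's outline exactly where a chocolate standing on the tray should be (scene bottom row 204, where one still in the cup would end at 194). It dropped on the first fall. Go down, regrasp the bar and swing back.

Request:
send_rows(series=[{"ax": 0,"ay": 0,"az": 0,"dx": 0,"dy": -0.4,"dz": 0,"hand": 0.55},{"ax": 0,"ay": 0,"az": 0,"dx": 0,"dy": -0.75,"dz": 0,"hand": 0.55},{"ax": 0,"ay": 0,"az": 0,"dx": 0,"dy": -0.75,"dz": 1.5,"hand": 0.55},{"ax": 0,"ay": 0,"az": 0,"dx": 0,"dy": -0.75,"dz": 3.2,"hand": 0.55},{"ax": 0,"ay": 0,"az": 0,"dx": 0,"dy": -0.75,"dz": 4.8,"hand": 0.55},{"ax": 0,"ay": 0,"az": 0,"dx": 0,"dy": -0.75,"dz": 5.7,"hand": 0.55},{"ax": 0,"ay": 0,"az": 0,"dx": 0,"dy": -0.75,"dz": 5.7,"hand": 0.6},{"ax": 0,"ay": 0,"az": 0,"dx": 0,"dy": -0.75,"dz": 5.7,"hand": 0.9},{"ax": 0,"ay": 0,"az": 0,"dx": 0,"dy": -0.75,"dz": 5.7,"hand": 0.9},{"ax": 0,"ay": 0,"az": 0,"dx": 0,"dy": -0.75,"dz": 5.7,"hand": 0.9}])

```text
clock: 21.45
eef_pos: [495.3, -183.1, 8.8]
tool_rot: [3.141, 0.001, 2.95]
force: [0.9, 1.2, -2.6]
width: 12.4
gripper_force: 58.3
```

```bash
python3 th.py 3.1416 3.1 3.04 2.96 2.86 2.74 2.62 2.5 2.38 2.26 2.14; python3 choc.py 2 >/dev/null; python3 brown.py 2 | grep -v "if\|cup"
```

```text
t 21.45 u -0.2 v -175.6 z 1.8 r 175.7 th 3.131 rot [3.141e+00 1.000e-03 2.950e+00] F [ 0.9  1.2 -2.6] w 12.4
3.1 dy 0.02 dz -0.74
3.04 dy 0.09 dz -1.8
2.96 dy 0.29 dz -3.2
2.86 dy 0.7 dz -4.92
2.74 dy 1.41 dz -6.92
2.62 dy 2.35 dz -8.82
2.5 dy 3.52 dz -10.59
2.38 dy 4.89 dz -12.21
2.26 dy 6.44 dz -13.66
2.14 dy 8.16 dz -14.91
wrist [([335, 184, 86, 75, 2604], [368.0, 212.0])]
side [([285, 187, 17, 11, 100], [291.0, 192.0]), ([305, 192, 11, 17, 117], [310.0, 201.0])]
scene [([190, 180, 3, 13, 32], [191.0, 186.0]), ([207, 197, 13, 6, 62], [213.0, 200.0])]
```

Request:
send_rows(series=[{"ax": 0,"ay": 0,"az": 0,"dx": 0,"dy": 0.02,"dz": -0.74,"hand": 0.9},{"ax": 0,"ay": 0,"az": 0,"dx": 0,"dy": 0.09,"dz": -1.8,"hand": 0.9},{"ax": 0,"ay": 0,"az": 0,"dx": 0,"dy": 0.29,"dz": -3.2,"hand": 0.9},{"ax": 0,"ay": 0,"az": 0,"dx": 0,"dy": 0.7,"dz": -4.92,"hand": 0.9},{"ax": 0,"ay": 0,"az": 0,"dx": 0,"dy": 1.41,"dz": -6.92,"hand": 0.9},{"ax": 0,"ay": 0,"az": 0,"dx": 0,"dy": 2.35,"dz": -8.82,"hand": 0.9},{"ax": 0,"ay": 0,"az": 0,"dx": 0,"dy": 3.52,"dz": -10.59,"hand": 0.9},{"ax": 0,"ay": 0,"az": 0,"dx": 0,"dy": 4.89,"dz": -12.21,"hand": 0.9},{"ax": 0,"ay": 0,"az": 0,"dx": 0,"dy": 6.44,"dz": -13.66,"hand": 0.9},{"ax": 0,"ay": 0,"az": 0,"dx": 0,"dy": 8.16,"dz": -14.91,"hand": 0.9}])

```text
clock: 22.6
eef_pos: [509.8, -109.4, 159.9]
tool_rot: [-3.131, 0.001, 2.946]
force: [-0.6, -12.3, 10.8]
width: 12.3
gripper_force: 58.9
```

```bash
python3 th.py 2.14 2.02 1.9 1.78 1.66 1.54 1.42 1.3 1.18 1.06 .94; python3 th.py .94 .82 .7 .58 .48 .39 .31 .24 .18 .14 .1; python3 choc.py 3 >/dev/null; python3 brown.py 3
```

```text
t 22.6 u 0.3 v -100.5 z 152.9 r 182.9 th 2.152 rot [-3.131e+00  1.000e-03  2.946e+00] F [ -0.6 -12.3  10.8] w 12.3
2.02 dy 1.85 dz -1.03
1.9 dy 3.82 dz -1.84
1.78 dy 5.86 dz -2.4
1.66 dy 7.96 dz -2.72
1.54 dy 10.08 dz -2.78
1.42 dy 12.2 dz -2.59
1.3 dy 14.27 dz -2.15
1.18 dy 16.28 dz -1.46
1.06 dy 18.19 dz -0.53
0.94 dy 19.98 dz 0.62
t 22.6 u 0.3 v -100.5 z 152.9 r 182.9 th 2.152 rot [-3.131e+00  1.000e-03  2.946e+00] F [ -0.6 -12.3  10.8] w 12.3
0.82 dy 1.64 dz 1.35
0.7 dy 3.1 dz 2.89
0.58 dy 4.37 dz 4.59
0.48 dy 5.26 dz 6.12
0.39 dy 5.93 dz 7.56
0.31 dy 6.42 dz 8.89
0.24 dy 6.75 dz 10.09
0.18 dy 6.97 dz 11.12
0.14 dy 7.09 dz 11.82
0.1 dy 7.17 dz 12.53
wrist [([233, 144, 49, 87, 2362], [254.0, 192.0])]
  if standing: x 232.0 280.0 y 143.0 196.0
  cup bbox x 228.0 284.0 y 152.0 214.0
side [([285, 180, 10, 15, 60], [289.0, 186.0]), ([289, 181, 13, 18, 133], [296.0, 191.0]), ([305, 192, 11, 17, 119], [310.0, 201.0])]
  if standing: x 285.0 302.0 y 179.0 198.0
  cup bbox x 286.0 304.0 y 168.0 188.0
scene [([210, 177, 12, 10, 98], [215.0, 182.0]), ([207, 188, 13, 16, 164], [213.0, 195.0])]
  if standing: x 206.0 220.0 y 187.0 203.0
  cup bbox x 205.0 219.0 y 178.0 194.0
```

Chocolate stands on the tray centre in all views. Continue the swing with a few mm less radius.

Request:
send_rows(series=[{"ax": 0,"ay": 0,"az": 0,"dx": 0,"dy": 1.9,"dz": -0.9,"hand": 0.9},{"ax": 0,"ay": 0,"az": 0,"dx": 0,"dy": 3.85,"dz": -1.6,"hand": 0.9},{"ax": 0,"ay": 0,"az": 0,"dx": 0,"dy": 5.86,"dz": -2.1,"hand": 0.9},{"ax": 0,"ay": 0,"az": 0,"dx": 0,"dy": 7.96,"dz": -2.4,"hand": 0.9},{"ax": 0,"ay": 0,"az": 0,"dx": 0,"dy": 10.08,"dz": -2.45,"hand": 0.9},{"ax": 0,"ay": 0,"az": 0,"dx": 0,"dy": 12.2,"dz": -2.25,"hand": 0.9},{"ax": 0,"ay": 0,"az": 0,"dx": 0,"dy": 14.2,"dz": -1.8,"hand": 0.9},{"ax": 0,"ay": 0,"az": 0,"dx": 0,"dy": 16.2,"dz": -1.1,"hand": 0.9},{"ax": 0,"ay": 0,"az": 0,"dx": 0,"dy": 18.1,"dz": -0.2,"hand": 0.9},{"ax": 0,"ay": 0,"az": 0,"dx": 0,"dy": 19.9,"dz": 0.9,"hand": 0.9}])

```text
clock: 23.75
eef_pos: [549.4, 92.2, 150.5]
tool_rot: [-3.141, 0.003, 2.95]
force: [2.7, -2.7, 0.7]
width: 11.9
gripper_force: 70.6
```

Request:
send_rows(series=[{"ax": 0,"ay": 0,"az": 0,"dx": 0,"dy": 1.64,"dz": 1.35,"hand": 0.9},{"ax": 0,"ay": 0,"az": 0,"dx": 0,"dy": 3.1,"dz": 2.89,"hand": 0.9},{"ax": 0,"ay": 0,"az": 0,"dx": 0,"dy": 4.37,"dz": 4.59,"hand": 0.9},{"ax": 0,"ay": 0,"az": 0,"dx": 0,"dy": 5.26,"dz": 6.12,"hand": 0.9},{"ax": 0,"ay": 0,"az": 0,"dx": 0,"dy": 5.93,"dz": 7.56,"hand": 0.9},{"ax": 0,"ay": 0,"az": 0,"dx": 0,"dy": 6.42,"dz": 8.8,"hand": 0.9},{"ax": 0,"ay": 0,"az": 0,"dx": 0,"dy": 6.75,"dz": 9.9,"hand": 0.9},{"ax": 0,"ay": 0,"az": 0,"dx": 0,"dy": 6.97,"dz": 10.9,"hand": 0.9},{"ax": 0,"ay": 0,"az": 0,"dx": 0,"dy": 7.05,"dz": 11.5,"hand": 0.9},{"ax": 0,"ay": 0,"az": 0,"dx": 0,"dy": 7.1,"dz": 12,"hand": 0.9}])

```text
clock: 24.75
eef_pos: [562.9, 162.6, 28.2]
tool_rot: [3.139, 0.001, 2.95]
force: [4.6, 3.0, 2.4]
width: 12.1
gripper_force: 77.2
```

```bash
python3 th.py
```

```text
t 24.75 u 1.9 v 176.6 z 21.2 r 177.9 th 0.12 rot [3.139e+00 1.000e-03 2.950e+00] F [4.6 3.  2.4] w 12.1
```

Request:
send_rows(series=[{"ax": 0,"ay": 0,"az": 0,"dx": 0,"dy": 0.05,"dz": 0.4,"hand": 0.9},{"ax": 0,"ay": 0,"az": 0,"dx": 0,"dy": 0.08,"dz": 0.8,"hand": 0.9},{"ax": 0,"ay": 0,"az": 0,"dx": 0,"dy": 0.1,"dz": 1.1,"hand": 0.9},{"ax": 0,"ay": 0,"az": 0,"dx": 0,"dy": 0.1,"dz": 1.4,"hand": 0.9},{"ax": 0,"ay": 0,"az": 0,"dx": 0,"dy": 0.1,"dz": 1.7,"hand": 0.9},{"ax": 0,"ay": 0,"az": 0,"dx": 0,"dy": 0.1,"dz": 1.9,"hand": 0.9},{"ax": 0,"ay": 0,"az": 0,"dx": 0,"dy": 0.1,"dz": 2.1,"hand": 0.9},{"ax": 0,"ay": 0,"az": 0,"dx": 0,"dy": 0.1,"dz": 2.1,"hand": 0.9}])

```text
clock: 25.55
eef_pos: [563.3, 164.4, 7.7]
tool_rot: [3.137, 0.001, 2.95]
force: [5.6, 4.7, 0.7]
width: 12.3
gripper_force: 78.2
```

Request:
send_rows(series=[{"ax": 0,"ay": 0,"az": 0,"dx": 0,"dy": 0,"dz": 0.1,"hand": 0.9},{"ax": 0,"ay": 0,"az": 0,"dx": 0,"dy": 0,"dz": 0.2,"hand": 0.9},{"ax": 0,"ay": 0,"az": 0,"dx": 0,"dy": 0,"dz": 0.3,"hand": 0.9},{"ax": 0,"ay": 0,"az": 0,"dx": 0,"dy": 0,"dz": 0.4,"hand": 0.9},{"ax": 0,"ay": 0,"az": 0,"dx": 0,"dy": 0,"dz": 0.4,"hand": 0.9}])

```text
clock: 26.05
eef_pos: [563.3, 164.4, 3.9]
tool_rot: [3.138, 0.002, 2.95]
force: [4.0, 5.4, 1.2]
width: 12.0
gripper_force: 78.3
```

Request:
send_rows(series=[{"ax": 0,"ay": 0,"az": 0,"dx": 0,"dy": 0,"dz": 0.15,"hand": 0.9},{"ax": 0,"ay": 0,"az": 0,"dx": 0,"dy": 0,"dz": 0.3,"hand": 0.9},{"ax": 0,"ay": 0,"az": 0,"dx": 0,"dy": 0,"dz": 0.45,"hand": 0.9},{"ax": 0,"ay": 0,"az": 0,"dx": 0,"dy": 0,"dz": 0.5,"hand": 0.9}])

```text
clock: 26.45
eef_pos: [563.5, 164.5, 1.3]
tool_rot: [3.138, 0.003, 2.95]
force: [-1.3, -0.5, 22.4]
width: 12.3
gripper_force: 81.3
```

On the stop (22 N upward). Release and rise.

Request:
send_rows(series=[{"ax": 0,"ay": 0,"az": 0,"dx": 0,"dy": 0,"dz": -0.15,"hand": 0.9},{"ax": 0,"ay": 0,"az": 0,"dx": 0,"dy": 0,"dz": -0.15,"hand": 0.6},{"ax": 0,"ay": 0,"az": 0,"dx": 0,"dy": 0,"dz": -0.15,"hand": 0.55},{"ax": 0,"ay": 0,"az": 0,"dx": 0,"dy": 0,"dz": -0.15,"hand": 0.55},{"ax": 0,"ay": 0,"az": 0,"dx": 0,"dy": 0,"dz": -2,"hand": 0.55},{"ax": 0,"ay": 0,"az": 0,"dx": 0,"dy": 0,"dz": -5,"hand": 0.55},{"ax": 0,"ay": 0,"az": 0,"dx": 0,"dy": 0,"dz": -9,"hand": 0.55},{"ax": 0,"ay": 0,"az": 0,"dx": 0,"dy": 0,"dz": -13,"hand": 0.55},{"ax": 0,"ay": 0,"az": 0,"dx": 0,"dy": 0,"dz": -16,"hand": 0.55},{"ax": 0,"ay": 0,"az": 0,"dx": 0,"dy": 0,"dz": -16,"hand": 0.55}])

```text
clock: 27.45
eef_pos: [563.7, 162.5, 163.0]
tool_rot: [3.14, 0.005, 2.949]
force: [0.4, 0.1, 0.8]
width: 38.6
gripper_force: 0.0
```

```bash
python3 choc.py 4 >/dev/null; python3 brown.py 4; python3 - <<'E'
from h import *
import pickle
a=pickle.load(open("d0.pkl","rb"));b=pickle.load(open("c4.pkl","rb"))
# changed regions start vs now, and handle in side/scene
for n in("side","scene"):
    df=(np.abs(a[n]["pixels"].astype(int)-b[n]["pixels"]).max(2)>45).astype(np.uint8)
    k,l,st,c=cv2.connectedComponentsWithStats(cv2.morphologyEx(df,cv2.MORPH_OPEN,np.ones((2,2))))
    print(n,[st[i].tolist() for i in range(1,k) if st[i,4]>15])
    g=b[n];im=g["pixels"].astype(int)
    print(" handle ends",[proj(g,q).round(0).tolist() for q in((519,171,65),(562,163,65),(607,155,65))],"cols",[[im[int(p[1]),int(p[0])].tolist(),a[n]["pixels"][int(p[1]),int(p[0])].tolist()] for p in(proj(g,q) for q in((530,169,65),(562,163,65),(595,157,65)))])
E
```

```text
wrist []
  if standing: x -48.0 27.0 y 142.0 194.0
  cup bbox x -102.0 -8.0 y 150.0 212.0
side [([285, 180, 17, 19, 249], [293.0, 189.0]), ([304, 195, 12, 14, 96], [310.0, 202.0])]
  if standing: x 285.0 302.0 y 179.0 198.0
  cup bbox x 286.0 304.0 y 168.0 188.0
scene [([211, 178, 11, 9, 82], [216.0, 182.0]), ([207, 188, 13, 16, 160], [213.0, 196.0])]
  if standing: x 206.0 220.0 y 187.0 203.0
  cup bbox x 205.0 219.0 y 178.0 194.0
side [[179, 0, 115, 127, 5860], [325, 0, 4, 6, 18], [447, 0, 7, 3, 18], [495, 0, 17, 20, 251], [423, 4, 77, 98, 3903], [491, 88, 8, 7, 39], [428, 92, 24, 32, 345], [467, 98, 45, 105, 1945], [196, 128, 7, 9, 38], [253, 129, 177, 192, 9512], [188, 140, 54, 68, 1777], [195, 149, 11, 12, 68], [440, 152, 58, 70, 2177], [273, 178, 45, 34, 529], [284, 205, 7, 5, 21], [485, 206, 10, 22, 131], [254, 211, 11, 14, 93], [215, 212, 19, 11, 81], [237, 214, 15, 9, 92], [496, 214, 9, 16, 89], [152, 221, 61, 39, 1538], [221, 221, 8, 9, 45], [248, 222, 21, 17, 95], [451, 224, 16, 29, 136], [468, 229, 16, 5, 61], [211, 230, 14, 12, 99], [507, 232, 5, 5, 16], [481, 235, 13, 2
[... 387 characters left out ...]
], [229, 7, 8, 10, 34], [198, 27, 14, 7, 88], [232, 27, 14, 7, 49], [259, 29, 23, 4, 79], [260, 34, 60, 48, 1166], [234, 40, 17, 10, 59], [242, 46, 8, 16, 81], [50, 58, 18, 6, 46], [302, 83, 10, 10, 51], [51, 84, 28, 17, 209], [272, 95, 42, 75, 1826], [60, 109, 10, 6, 34], [261, 125, 5, 8, 29], [88, 137, 176, 49, 3165], [332, 177, 34, 33, 684], [211, 178, 13, 12, 133], [238, 180, 5, 15, 38], [251, 183, 13, 14, 128], [199, 189, 30, 20, 304], [249, 198, 12, 3, 29], [247, 202, 22, 15, 213], [270, 206, 19, 13, 137], [262, 213, 68, 24, 798]]
 handle ends [[288.0, 185.0], [287.0, 193.0], [287.0, 202.0]] cols [[[84, 61, 48], [88, 66, 53]], [[67, 49, 40], [88, 60, 47]], [[54, 41, 33], [86, 57, 43]]]
```

Chocolate is on the tray, the handle is back at its starting pixels, and the gripper is clear. Handing in.

```bash
python3 -c "
from cell import *
print(finish_job())"
```

```text
the job is handed in; nothing more can be done
None
```

I handed the job in at about 28 s: by camera measurements the tray sits centred on the mat, the chocolate dropped on the first fall and stands on the tray, and the empty mould is back on its starting stop. I did not re-measure every bystander afterwards.

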